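# Put a fresh beaker under the sprung column outlet arm

### The arm

A 6-joint arm with a two-finger parallel gripper is mounted at the origin on a cart in front of the work surface, level with it; the furniture and walls round the work are solid. World frame = base frame: x ahead of the robot, y to its left, z up, the work surface at z = 0. Lengths are in m, angles in rad, forces in N, time in s.
With the tool pointing down it reaches from about 0.425 to 0.95 m from the base axis. Payload 3.5 kg.
Tool frame: the origin (TCP) lies at the very end of the fingers, on their centre line; the grasp point (between the pads) lies 19 mm behind it; z points along the fingers, y is the direction in which the jaws open and shut (so a half turn about z gives the same grasp; the last joint's range is limited). The gripper opens to 85 mm and grips with 20 to 120 N. Pads are 22 mm wide; open, the fingers measure 114 mm over their backs; the gripper's body (76 mm by 85 mm) begins 54 mm behind the grasp point. The pads swing forward as they close: fully open they stand 13 mm farther back than shut.
Start: joints at [-1.267, 0.286, 1.577, -0, 1.279, -0.15], TCP at [0.296, -0.607, 0.231] pointing down, gripper open.
Joint ranges: [-2.77, 2.77], [-0.9, 2.22], [0.21, 2.48], [-1.53, 4.67], [0.24, 2.81], [-2.84, 2.84]. Speed limits (rad/s): [2.79, 2.79, 3.14, 3.14, 3.14, 3.14].

### API

Orientations are given as a unit quaternion [x, y, z, w].
In Python, from plant import get_state, read_camera, sign_off gives the robot as it stands.
- The arm moves only by the tool step_arm, never from a script. Its argument "targets" is a list that holds one entry, the list of rows, each a list of 5 numbers: the opening, from 0 (shut) to 1 (fully open), then the shift along the tool's x, y, z each as a share of 4 cm, from -1 to 1, then the turn about the tool's z as a share of 5 degrees, from -1 to 1. A call has 1 to 10 rows; each row shifts and turns the commanded pose from where the row before left it, along the tool's axes as they then stand; what a row does not reach is not made up. A row lasts 1/12 s, in which the tool goes at most 41.7 mm and 7.16 degrees, less where a joint would pass 70% of its speed; a pose out of reach is approached as far as the arm can. A call with a number of a shift or a turn outside -1 to 1 is refused whole. A call with a gripper value outside its range is refused whole. The fingers move at their own pace and stop on an object; "squeeze" is the grip in N (left out, the last holds). Time passes only in rows, so rows that do not move let the fingers close. It gives the time, the measured TCP pose, the force and the opening at its end, in the units of the state.
- get_state(): the state, without advancing time (a new reading comes with each control period).
- read_camera(name): name is "side" or "top"; returns a dict with "pixels" (384x512x3 uint8, red, green, blue), "range_z" (384x512 float32, m along the optical axis (not along the pixel's ray), 0 where there is no reading), "mtx" (3x3 intrinsics, pixels), "k1" (the pictures are not rectified: a ray, as slopes to the right and down, at radius r is drawn at 1 + k1 r^2 times it, then the intrinsics apply), "rvec" (rotation vector, rad) and "tvec" (3), from world to camera coordinates, as OpenCV has them. Camera axes: x right, y down, z forward; pixel columns grow to the right and rows downward; lengths in m; the calibration is good to about 2 mm. A picture is of the moment at which its call begins.
- sign_off(): hands the job in, once; it reports no verdict.
The state is a dict: "time": time; "qpos": joint angles; "dq": joint speeds; "joint_efforts": joint torques, N m; "eef_pos": TCP position; "tcp_rot": TCP orientation; "contact_force": force on the tool from outside, world axes, zero at the start; "wrist_torque": the same for the moment, N m; "opening": opening from 0.0 (shut) to 1.0 (fully open).
Only numpy, scipy, OpenCV 4.12 (cv2) and the standard library are available. Lean on these libraries where they do the work, as an engineer would, in place of code of your own. Each camera call takes 0.05 s, during which the arm holds its last target.

### The job

Change the collecting vessel at the grey outlet stand. Push its sprung arm clear of the round drip tray until the catch clicks in and holds it there by itself, then stand the white beaker upright in the tray, inside the low steel rim, and let go of it. Finally press the green button to release the arm, so that it swings back over the beaker; leave the black tube block and the dark-capped vial standing where they are.

Things in the scene. Friction and masses are not known exactly. Their poses are not given: they have to be found in the camera images.
- stand: Fixed grey V-shaped stand, two legs 10 mm high. Origin: at table height under the vertical steel post (hinge axis of the arm, 135 mm high, at the V's far end). Own -x: along the leg with the drip tray; own z up. The other leg points 1.25 rad anticlockwise (from above) from -x; on it the catch tower, 140 to 207 mm from the post, its tooth 110 mm high.
- outlet_arm (a joint): Swing of the arm in rad, grows anticlockwise from above. 0: rests over the tray, where its spring (0.08 Nm at 0, 0.35 Nm at 1.25) returns it, damped, in 1 to 2 s. Near 1.08 its tip's pin meets the catch (about 5 to 8 N more at the tip); push on to about 1.32 to be sure, then it rests at 1.25 behind the catch tooth. Stop at 1.37.
- tip_block (a point): Centre of the arm's black end block, 22 x 22 x 18 mm, 152 mm from the post, 121 mm above the table. The arm is a level aluminium bar, 18 mm wide, its underside at 114 mm and top at 128 mm, from the post (black hub, radius 18 mm) to 163 mm out. A fitting stands on it up to 143 mm, 115 mm from the post. Free to push from the side between hub and fitting.
- outlet (a point): Lower end of the small white nozzle under the arm, 115 mm from the post, 96 mm above the table (beaker rim in the tray: 85 mm).
- tray (a point): Centre of the floor of the round drip tray, 10 mm above the table, 115 mm from the post. A steel rim round it, inner diameter 73 mm, rises 6 mm above this floor.
- button_top (a point): Centre of the top of the round green release button, 25 mm across, 120 mm above the table, 195 mm from the post, just beyond the held arm's end. It moves straight down.
- catch (a joint): Travel of catch tooth and green button (one piece) downward, m: 0 up (sprung), 0.012 fully down. Pushing it down takes 2.4 N at first and 7.2 N at the bottom. The arm is freed at about 0.008 to 0.010; press it fully down. The arm pushes the tooth down by itself as it comes in.
- beaker: Open white plastic beaker with blue ticks, 56 mm outside diameter (59 mm at the rim), 75 mm high, wall 3 mm, about 90 g. Origin: centre of its underside, own z up. Can be gripped across its outside.
- tube_block: Round black rubber tube block with bores in its top, 67 mm across, 57 mm high; a bystander. Origin: centre of its underside.
- capped_vial: Glass vial with a dark cap, 24 mm across, 54 mm high, standing; a bystander. Origin: centre of its underside.
Not all that is in view belongs to the job. There is more than one size of the beaker; the job needs the larger.

How it is judged:
On the way, in this order (a step that is already met when the one before it is completed fails the run):
1. the catch holds the arm clear of the tray, the robot no longer touching the stand (value of joint outlet_arm above 1.2 rad and contact force between each of the fingers, the arm and stand below 0.1 N and value of joint catch below 0.004 m), for 0.4 s.
2. the beaker stands released in the tray while the arm is held clear (value of joint outlet_arm above 1.2 rad and horizontal distance between beaker and tray below 0.012 m and z of beaker in the frame of tray between -0.004 and 0.004 m and angle between beaker's own z axis and vertical below 0.08 rad and contact force between the fingers and beaker below 0.05 N), for 0.2 s.
At the end, for the whole second after the job is handed in: The arm is back over the tray (within 0.05 rad), the button is up, and the beaker stands at rest and upright (within 0.08 rad) on the tray floor, its centre within 12 mm of the tray's and within 15 mm of being under the outlet; the robot touches nothing (value of joint outlet_arm below 0.05 rad and value of joint catch below 0.003 m and horizontal distance between outlet and beaker below 0.015 m and linear speed of beaker below 0.02 m/s and horizontal distance between beaker and tray below 0.012 m and z of beaker in the frame of tray between -0.004 and 0.004 m and angle between beaker's own z axis and vertical below 0.08 rad and contact force between the fingers and beaker below 0.05 N and contact force between each of the fingers, the arm and stand below 0.1 N).
It fails at once if the beaker is knocked over (angle between beaker's own z axis and vertical above 0.7 rad).
It fails at once if the tube block is displaced by more than 20 mm (distance of tube_block from where it was at the start of the episode above 0.02 m).
It fails at once if the vial is displaced by more than 20 mm or knocked over (distance of capped_vial from where it was at the start of the episode above 0.02 m or angle between capped_vial's own z axis and vertical above 0.5 rad).
It also fails if it takes over 72 s, if anything falls off the work surface, if the arm or the gripper's body presses on something with over 40 N, if the wrist force passes 120 N, or if a joint passes its speed limit or range.

## Working session

There is one attempt and no reset: what is moved stays moved. The work goes in short steps, Python scripts to look and compute and a tool call to move; the robot and the scene stay as the last step left them, time stands still between calls to the robot, and variables do not carry over. Pictures are saved under pics/ and viewed, and the job is handed in when it is done.

Besides the shell and the picture viewer there is one more tool, called after "Emit:" as a command line: name --argument value ..., lists and objects as JSON in quotes. step_arm: Moves the arm, as the interface text tells. Shift numbers are shares of 4 cm and turn numbers shares of 5 degrees, none past 1 either way. Its arguments: {"type":"object","properties":{"targets":{"type":"array"},"squeeze":{"type":"number"}},"required":["targets"]}

```bash
mkdir -p pics; ls; cat > h.py <<'E'
import numpy as np, cv2
from plant import get_state, read_camera, sign_off
def cam(name,fn=None):
    c=read_camera(name)
    if fn: cv2.imwrite('pics/'+fn,c['pixels'][:,:,::-1])
    np.savez(f'last_{name}.npz',**c)
    return c
def load(name): return dict(np.load(f'last_{name}.npz'))
def slope(c,u,v):
    m=c['mtx'];k=float(c['k1'])
    xd=np.array([(u-m[0,2])/m[0,0],(v-m[1,2])/m[1,1]])
    x=xd.copy()
    for _ in range(30): x=xd/(1+k*(x@x))
    return x
def ray(c,u,v):
    R,_=cv2.Rodrigues(np.array(c['rvec'],float).reshape(3,1)); t=np.array(c['tvec'],float).ravel()
    s=slope(c,u,v); return R,t,np.array([s[0],s[1],1.])
def atz(c,u,v,z):
    R,t,d=ray(c,u,v); o=-R.T@t; w=R.T@d; return o+w*(z-o[2])/w[2]
def bydepth(c,u,v):
    R,t,d=ray(c,u,v); Z=c['range_z'][int(round(v)),int(round(u))]; return R.T@(d*Z-t)
def cloud(c):
    k=np.array([float(c['k1']),0,0,0,0]);m=np.array(c['mtx'],float)
    H,W=c['range_z'].shape
    g=np.stack(np.meshgrid(np.arange(W),np.arange(H)),-1).reshape(-1,1,2).astype(float)
    s=cv2.undistortPoints(g,m,k).reshape(H,W,2)
    Z=c['range_z']; R,_=cv2.Rodrigues(np.array(c['rvec'],float).reshape(3,1)); t=np.array(c['tvec'],float).ravel()
    P=np.dstack([s[...,0]*Z,s[...,1]*Z,Z])
    return (P-t)@R
def crop(name,u0,v0,u1,v1,fn,f=5):
    p=load(name)['pixels'][v0:v1,u0:u1,::-1]
    cv2.imwrite('pics/'+fn,cv2.resize(p,None,fx=f,fy=f,interpolation=cv2.INTER_CUBIC))
E
python3 - <<'E'
from h import *
for n in('side','top'):
    c=cam(n,n+'0.png'); print(n,c['mtx'],c['k1'],c['rvec'],c['tvec'])
print(get_state())
E
```

```text
pics
side [[392.40175323   0.         252.87274518]
 [  0.         392.40175323 189.27643087]
 [  0.           0.           1.        ]] 0.021480207032746248 [ 0.45864657 -2.39867168  1.61913307] [0.48385645 0.15976759 0.93497325]
top [[389.31471136   0.         252.51438328]
 [  0.         389.31471136 192.22536914]
 [  0.           0.           1.        ]] -0.1149658988757605 [ 2.13567513 -2.146406    0.18516286] [-0.04241519  0.54631582  1.01466712]
{'time': 0.1, 'qpos': array([-1.26699370e+00,  2.87116029e-01,  1.57802711e+00, -4.40823588e-05,
        1.27860644e+00, -1.50010493e-01]), 'dq': array([-0.00076666, -0.00241797, -0.00442559,  0.00071447,  0.00054313,
        0.00023717]), 'joint_efforts': array([ 5.11914695e-04, -4.07299054e+01, -2.93700349e+01, -1.33315043e-04,
        3.42665910e-03,  2.55534633e-07]), 'eef_pos': array([ 0.29574784, -0.60609836,  0.23006142]), 'tcp_rot': array([ 9.74364970e-01,  2.24970537e-01, -1.03885787e-04, -1.07365731e-03]), 'contact_force': array([ 0.03738638, -0.15543137, -0.03187574]), 'wrist_torque': array([ 0.01220196, -0.02324169, -0.01962753]), 'opening': 1.000726937962571}
```

```bash
python3 -c "
import cv2
for n in('side','top'):
    p=cv2.imread(f'pics/{n}0.png'); cv2.imwrite(f'pics/{n}0b.png',cv2.resize(p,(768,576),interpolation=cv2.INTER_CUBIC))"
```

```text
(no output)
```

View pics/side0b.png

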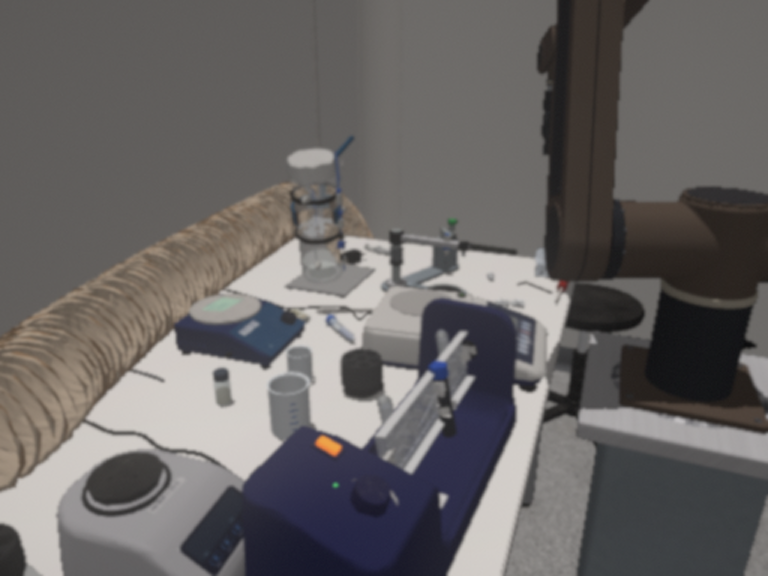

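View pics/top0b.png

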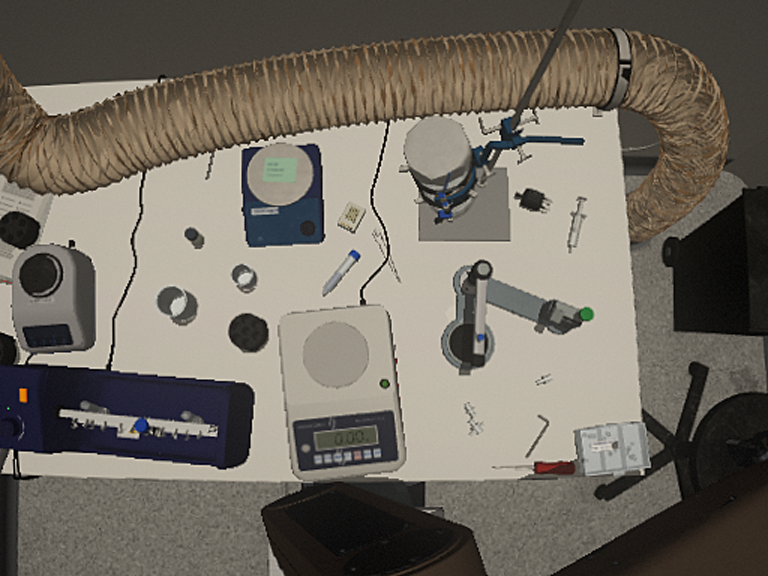

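Top view (768-wide enlargement): the stand's post is at (483,268), the arm runs down to (479,365) over the tray at (470,343), and the green button is at (587,314). There are two candidates for the white beaker, (177,305) and (244,277), with the vial at (194,237) and the tube block at (248,332). The larger one at (177,305) fits. I'll check it in crops and measure.

```bash
python3 - <<'E'
from h import *
crop('top',90,140,190,240,'ct1.png',6)
crop('top',285,165,405,255,'ct2.png',6)
crop('side',130,220,260,300,'cs1.png',6)
crop('side',245,140,350,205,'cs2.png',7)
E
```

```text
(no output)
```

View pics/ct1.png

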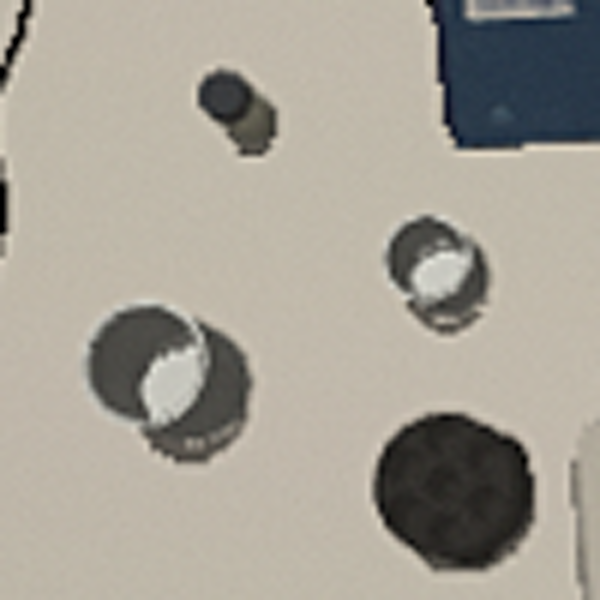

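View pics/ct2.png

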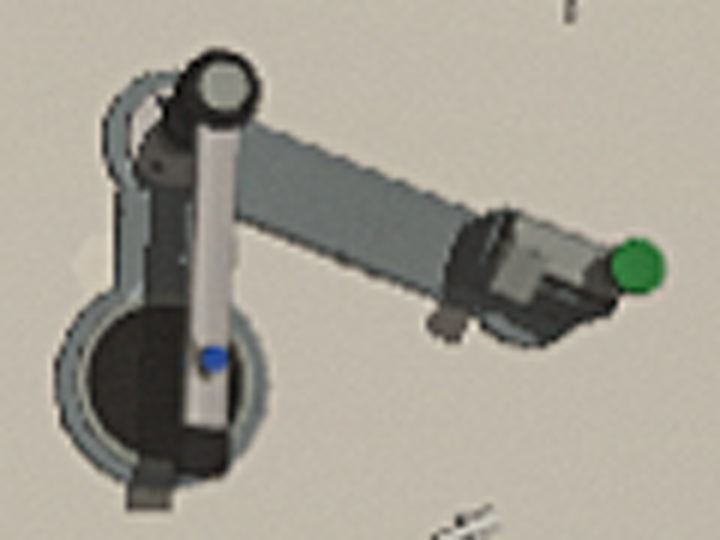

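View pics/cs1.png

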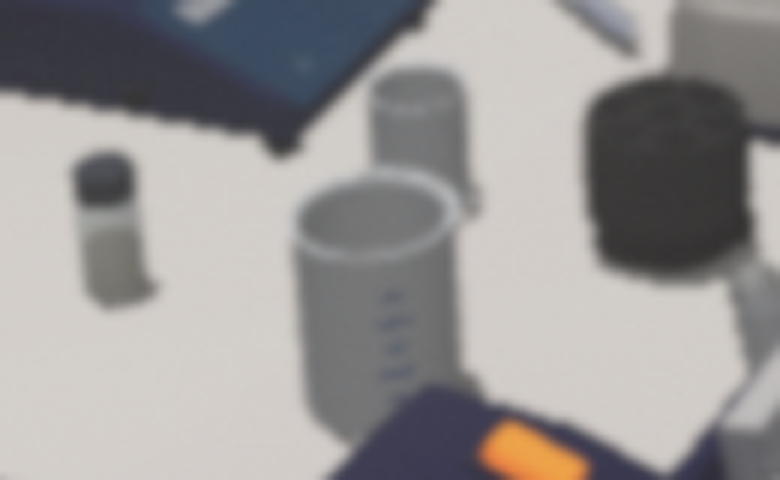

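View pics/cs2.png

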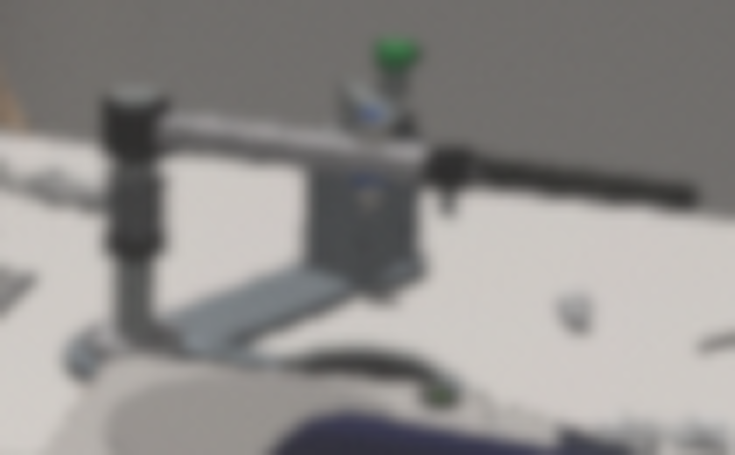

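```bash
python3 - <<'E'
from h import *
t=load('top');s=load('side');np.set_printoptions(precision=4,suppress=True)
def ct(u,v,f=6,o=(285,165)): return o[0]+(u+.5)/f-.5,o[1]+(v+.5)/f-.5
print('rod depth pts',[bydepth(s,245+u/7,140+v/7) for u,v in((520,172),(600,183),(680,195),(450,165),(440,120),(320,140))])
# top features
print('button',atz(t,*ct(638,267),.12),bydepth(t,*ct(638,267)))
print('post',atz(t,*ct(224,85),.135),bydepth(t,*ct(224,85)))
print('post bottom?')
for n,uv in dict(bluefit=(215,358),armmid=(213,250),armend=(207,420),tip=(205,450),trayc_rimL=(80,382),button=(638,267)).items():
    print(n,bydepth(t,*ct(*uv)))
P=cloud(t)
# beaker rim: points z>0.06 near
g=atz(t,*ct(145,362,6,(90,140)),.075);print('rimcentre top@.075',g)
for n,(u,v) in dict(small=(425,255),vial=(225,97),block=(452,488)).items():
    for z in(.0,.03,.055): print(n,z,atz(t,*ct(u,v,6,(90,140)),z)[:2])
m=(abs(P[...,0]-g[0])<.06)&(abs(P[...,1]-g[1])<.06)&(P[...,2]>.06)
q=P[m];print(len(q),q.min(0),q.max(0),q[:,2].mean())
if len(q)>5:print(cv2.minEnclosingCircle(q[:,:2].astype(np.float32)))
Ps=cloud(s)
m=(abs(Ps[...,0]-g[0])<.06)&(abs(Ps[...,1]-g[1])<.06)&(Ps[...,2]>.015)
q=Ps[m];print('side',len(q),q.min(0),q.max(0))
print(cv2.minEnclosingCircle(q[:,:2].astype(np.float32)))
# side rim left/right (crop cs1 6x, origin130,220) 
from scipy.optimize import least_squares
print('rimC side at .075',atz(s,*ct(377,215,6,(130,220)),.075))
# triangulate rim centre
def tri(a,b):
    A=[];B=[]
    for c,(u,v) in((t,a),(s,b)):
        R,tt,d=ray(c,u,v);o=-R.T@tt;w=R.T@d;w/=np.linalg.norm(w);M=np.eye(3)-np.outer(w,w);A.append(M);B.append(M@o)
    x=np.linalg.lstsq(np.vstack(A),np.hstack(B),rcond=None)[0];return x,np.linalg.norm(np.vstack(A)@x-np.hstack(B))
print('tri rim',tri(ct(145,362,6,(90,140)),ct(377,215,6,(130,220))))
print('tri button',tri(ct(638,267),ct(397,46,7,(245,140))))
print('tri post',tri(ct(224,85),ct(135,100,7,(245,140))))
E
```

```text
rod depth pts [array([ 0.6098, -1.3044, -0.2469]), array([ 0.5388, -1.2924, -0.2444]), array([ 0.4718, -1.2937, -0.2471]), array([ 0.413 , -0.1963,  0.1222]), array([ 0.6979, -1.3709, -0.2296]), array([ 0.4739, -0.2022,  0.1248])]
button [ 0.4886 -0.3977  0.12  ] [ 0.4886 -0.3978  0.1197]
post [ 0.5649 -0.2189  0.135 ] [ 0.5649 -0.2189  0.135 ]
post bottom?
bluefit [ 0.4498 -0.2098  0.1433]
armmid [ 0.4963 -0.2135  0.1267]
armend [ 0.4255 -0.2088  0.1264]
tip [ 0.4131 -0.2071  0.1294]
trayc_rimL [ 0.4494 -0.1703  0.0162]
button [ 0.4886 -0.3978  0.1197]
rimcentre top@.075 [0.5219 0.3251 0.075 ]
small 0.0 [0.584  0.2178]
small 0.03 [0.5782 0.2109]
small 0.055 [0.5734 0.2051]
vial 0.0 [0.6626 0.3191]
vial 0.03 [0.6547 0.3093]
vial 0.055 [0.6481 0.3012]
block 0.0 [0.4726 0.2015]
block 0.03 [0.4699 0.1951]
block 0.055 [0.4677 0.1896]
139 [0.4947 0.2968 0.0603] [0.5493 0.3539 0.0788] 0.07059453611763183
((0.5213637351989746, 0.3261331021785736), 0.029382580891251564)
side 969 [0.4967 0.299  0.0151] [0.553  0.3594 0.074 ]
((0.5245176553726196, 0.32923436164855957), 0.0303400419652462)
rimC side at .075 [0.5205 0.333  0.075 ]
tri rim (array([0.5233, 0.327 , 0.0708]), np.float64(0.001142394800365114))
tri button (array([ 0.4909, -0.3987,  0.1162]), np.float64(0.0026262030003929506))
tri post (array([ 0.5677, -0.2196,  0.1292]), np.float64(0.002475099721784499))
```

Crop check: the large beaker, with its rim at (114,200) in the native top image, has blue ticks in the side view and a rim about 59 mm across, so it's the target. The small one at (161,183) is the decoy. The post is at (0.565,-0.219) and the button at (0.489,-0.398). That puts the arm direction at 175.3° and the tray at about (0.450,-0.209). I'll turn the tool first, with the fingers shut.

Emit:
step_arm --targets '[[[0,0,0,0,1],[0,0,0,0,1],[0,0,0,0,1],[0,0,0,0,1],[0,0,0,0,1],[0,0,0,0,1],[0,0,0,0,0.2],[0,0,0,0,0],[0,0,0,0,0]]]' --squeeze 40

```text
time: 0.85
eef_pos: [0.2959, -0.6065, 0.2309]
tcp_rot: [0.999, -0.043, -0.0, -0.0]
contact_force: [0.2, 0.9, -0.5]
opening: -0.003
```

```bash
cat > go.py <<'E'
import sys; from h import *
from scipy.spatial.transform import Rotation as Ro
s=get_state();R=Ro.from_quat(s['tcp_rot']).as_matrix();p=np.array(s['eef_pos'])
np.set_printoptions(precision=4,suppress=True)
print('t',s['time'],'tcp',p,'yaw',np.degrees(np.arctan2(R[1,0],R[0,0])),'tilt',np.degrees(np.arccos(-R[2,2])),'F',s['contact_force'],'open',s['opening'],'q',np.array(s['qpos']))
if len(sys.argv)>3:
    T=np.array([float(a) for a in sys.argv[1:4]]);d=R.T@(T-p);print('shift units(4cm)',d/.04,'m',d)
E
python3 go.py 0.482 -0.160 0.231
```

```text
t 0.85 tcp [ 0.2959 -0.6065  0.2309] yaw -4.899999832008657 tilt 0.03621236965393769 F [ 0.2406  0.8699 -0.4846] open -0.002934453465394073 q [-1.267   0.2866  1.5771 -0.      1.2786  0.3893]
shift units(4cm) [  3.6829 -11.5194   0.0042] m [ 0.1473 -0.4608  0.0002]
```

Emit:
step_arm --targets '[[[0,0.25,-0.77,0,0],[0,0.25,-0.77,0,0],[0,0.25,-0.77,0,0],[0,0.25,-0.77,0,0],[0,0.25,-0.77,0,0],[0,0.25,-0.77,0,0],[0,0.25,-0.77,0,0],[0,0.25,-0.77,0,0],[0,0.25,-0.77,0,0],[0,0.25,-0.77,0,0]]]'

```text
time: 1.68
eef_pos: [0.4227, -0.307, 0.2314]
tcp_rot: [0.999, -0.043, 0.0, 0.0]
contact_force: [0.7, -0.4, -0.0]
opening: -0.004
```

Emit:
step_arm --targets '[[[0,0.25,-0.77,0,0],[0,0.25,-0.77,0,0],[0,0.25,-0.77,0,0],[0,0.25,-0.77,0,0],[0,0.18,-0.74,0,0],[0,0,0,0,0],[0,0,0,0,0]]]'

```text
time: 2.27
eef_pos: [0.483, -0.1593, 0.2314]
tcp_rot: [0.999, -0.041, 0.0, 0.0]
contact_force: [-0.8, -1.2, 0.3]
opening: 0.004
```

```bash
python3 go.py 0.486 -0.172 0.102; python3 -c "
from h import *
cam('top','t1.png');crop('top',270,130,420,260,'t1c.png',5)"
```

```text
t 2.2667 tcp [ 0.483  -0.1593  0.2314] yaw -4.7542730115867675 tilt 0.02570233171195712 F [-0.8013 -1.1569  0.3483] open 0.004237350936850648 q [-0.5181 -0.086   1.9793 -0.0004  1.2481  1.1358]
shift units(4cm) [0.1015 0.3096 3.2352] m [0.0041 0.0124 0.1294]
```

View pics/t1c.png

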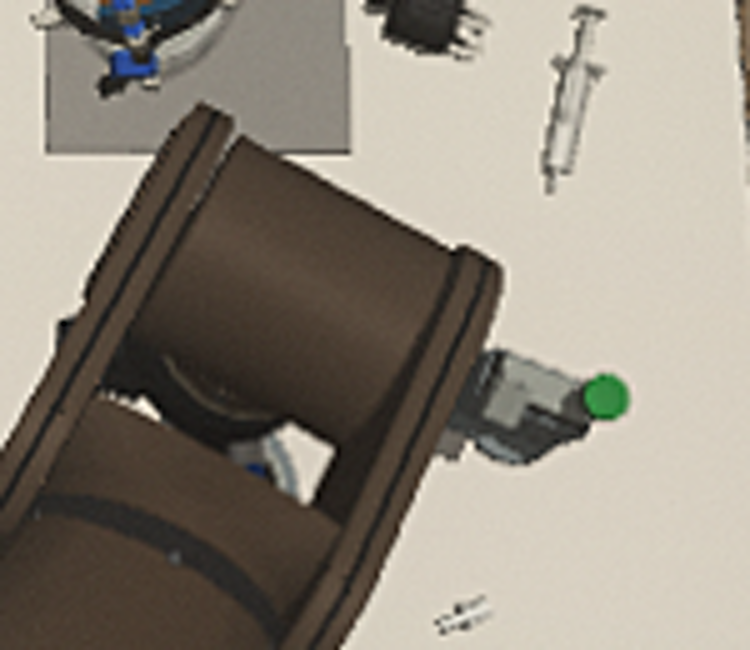

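The top view is now blocked by the forearm; only the button is visible, at crop (605,397). Nothing is near the fingers, so I'll descend beside the bar.

Emit:
step_arm --targets '[[[0,0,0.1,0.5,0],[0,0,0.1,0.5,0],[0,0,0,0.5,0],[0,0,0,0.5,0],[0,0,0,0.5,0],[0,0,0,0.5,0],[0,0,0,0.25,0],[0,0,0,0,0],[0,0,0,0,0]]]'

```text
time: 3.07
eef_pos: [0.4818, -0.1693, 0.1013]
tcp_rot: [0.999, -0.044, -0.0, -0.0]
contact_force: [-0.1, 0.6, -0.1]
opening: 0.003
```

```bash
python3 go.py 0.486 -0.185 0.102; python3 -c "
from h import *
cam('side','s1.png');crop('side',225,110,370,215,'s1c.png',5)"
```

```text
t 3.0667 tcp [ 0.4818 -0.1693  0.1013] yaw -5.061118476478912 tilt 0.04064543777545848 F [-0.1049  0.55   -0.0885] open 0.0027164768533063147 q [-0.5367  0.0756  2.0761 -0.0002  0.9905  1.1225]
shift units(4cm) [ 0.1402  0.3828 -0.0175] m [ 0.0056  0.0153 -0.0007]
```

View pics/s1c.png

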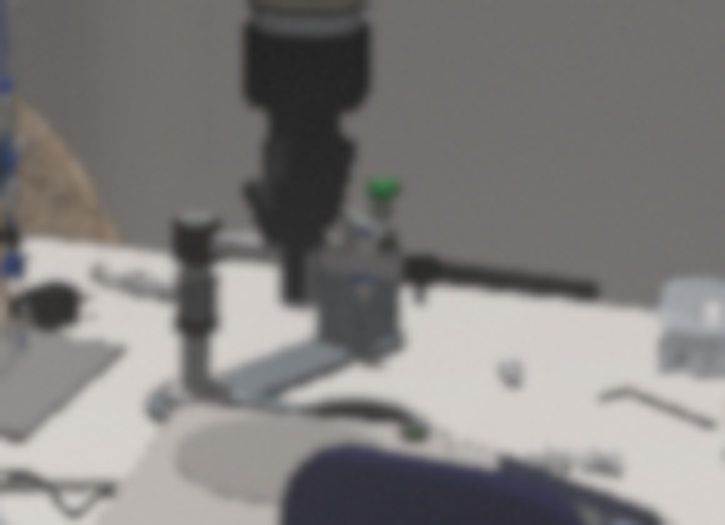

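Emit:
step_arm --targets '[[[0,0,0.25,0,0],[0,0,0.25,0,0],[0,0,0,0,0]]]'

```text
time: 3.37
eef_pos: [0.481, -0.1905, 0.1027]
tcp_rot: [0.999, -0.044, 0.001, 0.001]
contact_force: [0.2, 0.1, 0.5]
opening: 0.002
```

Emit:
step_arm --targets '[[[0,-0.022,0.095,0,-0.5],[0,-0.022,0.095,0,-0.5],[0,-0.022,0.095,0,-0.5],[0,-0.022,0.095,0,-0.5],[0,-0.022,0.095,0,-0.5],[0,-0.022,0.095,0,-0.5],[0,-0.022,0.095,0,-0.5],[0,-0.022,0.095,0,-0.5],[0,-0.022,0.095,0,-0.5],[0,-0.022,0.095,0,-0.5]]]'

```text
time: 4.2
eef_pos: [0.4764, -0.2267, 0.1023]
tcp_rot: [0.985, 0.174, 0.001, -0.0]
contact_force: [0.0, 3.2, 1.5]
opening: -0.005
```

```bash
cat > rel.py <<'E'
from h import *
from scipy.spatial.transform import Rotation as Ro
s=get_state();R=Ro.from_quat(s['tcp_rot']).as_matrix();p=np.array(s['eef_pos'])
d=R.T@(np.array([.565,-.219,0])-p)
print('post in tool axes',d.round(4),'yaw',np.degrees(np.arctan2(R[1,0],R[0,0])),'F tool',(R.T@s['contact_force']).round(2))
E
python3 rel.py;python3 go.py; python3 -c "
from h import *
cam('side','s2.png');crop('side',225,110,370,215,'s2c.png',5)"
```

```text
post in tool axes [0.0857 0.0232 0.1024] yaw 20.09611370861486 F tool [ 1.16 -3.03 -1.52]
t 4.2 tcp [ 0.4764 -0.2267  0.1023] yaw 20.09611370861486 tilt 0.1092604452990597 F [0.045  3.2432 1.5272] open -0.005252905232065029 q [-0.6375  0.1099  2.0368  0.002   0.994   0.5814]
```

View pics/s2c.png

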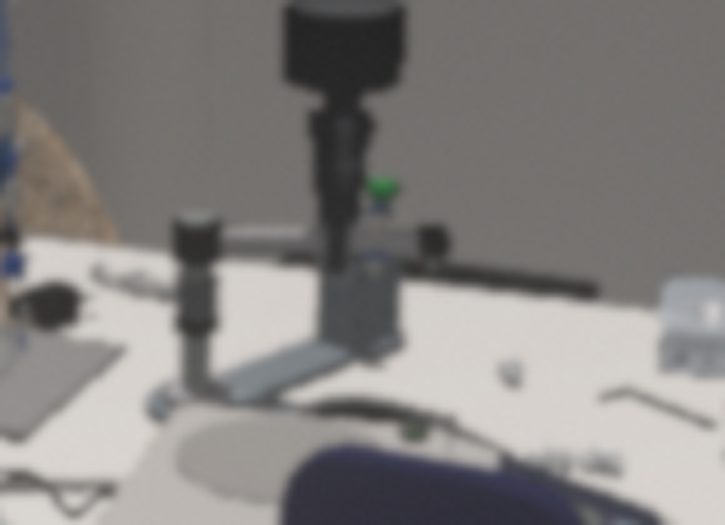

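The orbit tracks well (the post stays at tool 0.086, 0.023), and the arm is moving with the finger. I'll continue.

Emit:
step_arm --targets '[[[0,-0.022,0.095,0,-0.5],[0,-0.022,0.095,0,-0.5],[0,-0.022,0.095,0,-0.5],[0,-0.022,0.095,0,-0.5],[0,-0.022,0.095,0,-0.5],[0,-0.022,0.095,0,-0.5],[0,-0.022,0.095,0,-0.5],[0,-0.022,0.095,0,-0.5],[0,-0.022,0.095,0,-0.5],[0,-0.022,0.095,0,-0.5]]]'

```text
time: 5.08
eef_pos: [0.4876, -0.2632, 0.1019]
tcp_rot: [0.924, 0.383, -0.0, -0.001]
contact_force: [-1.3, 3.8, 2.7]
opening: -0.002
```

```bash
python3 rel.py;python3 go.py
```

```text
post in tool axes [0.0859 0.0238 0.1019] yaw 45.0583140545977 F tool [ 1.77 -3.61 -2.72]
t 5.0833 tcp [ 0.4876 -0.2632  0.1019] yaw 45.0583140545977 tilt 0.10310876912205173 F [-1.3006  3.7987  2.7308] open -0.0015476008679462683 q [-0.6783  0.1679  1.9719  0.0007  1.0035  0.1057]
```

Emit:
step_arm --targets '[[[0,-0.022,0.095,0,-0.5],[0,-0.022,0.095,0,-0.5],[0,-0.022,0.095,0,-0.5],[0,-0.022,0.095,0,-0.5],[0,-0.022,0.095,0,-0.5],[0,-0.022,0.095,0,-0.5],[0,-0.022,0.095,0,-0.5],[0,-0.022,0.095,0,-0.5],[0,-0.022,0.095,0,-0.5],[0,-0.022,0.095,0,-0.5]]]'

```text
time: 5.92
eef_pos: [0.5126, -0.2913, 0.1014]
tcp_rot: [0.819, 0.574, -0.001, -0.002]
contact_force: [-4.4, 1.3, 2.6]
opening: -0.002
```

```bash
python3 rel.py;python3 go.py;python3 -c "
from h import *
cam('side','s3.png');crop('side',225,110,370,215,'s3c.png',5)"
```

```text
post in tool axes [0.0858 0.0252 0.1012] yaw 70.07942605007143 F tool [-0.29 -4.6  -2.57]
t 5.9167 tcp [ 0.5126 -0.2913  0.1014] yaw 70.07942605007143 tilt 0.2993354314524002 F [-4.4131  1.2926  2.5959] open -0.002146840477486384 q [-0.6881  0.2434  1.8833 -0.0018  1.0199 -0.3395]
```

View pics/s3c.png

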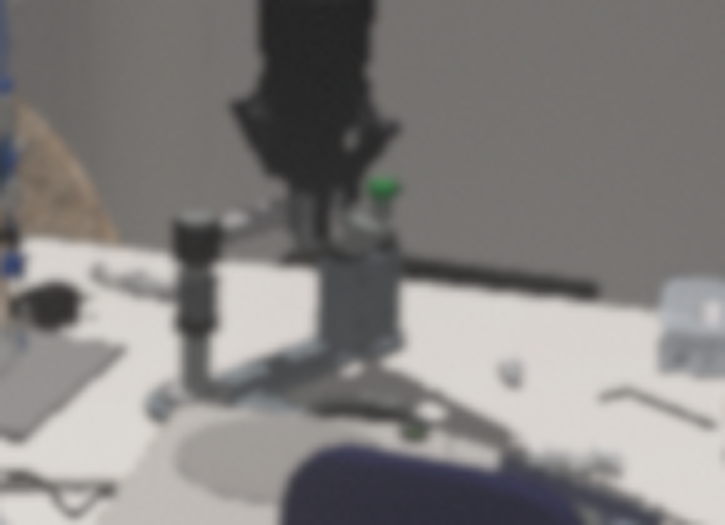

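Emit:
step_arm --targets '[[[0,-0.01,0.05,0,-0.25],[0,-0.01,0.05,0,-0.25],[0,0,0,0,0]]]'

```text
time: 6.22
eef_pos: [0.5175, -0.2943, 0.1013]
tcp_rot: [0.806, 0.591, -0.001, -0.0]
contact_force: [-4.1, -0.3, 2.7]
opening: 0.006
```

```bash
python3 rel.py;python3 go.py
```

```text
post in tool axes [0.0862 0.0228 0.1012] yaw 72.52004102027796 F tool [-1.54 -3.78 -2.69]
t 6.2167 tcp [ 0.5175 -0.2943  0.1013] yaw 72.52004102027796 tilt 0.060854975915142405 F [-4.0616 -0.3316  2.6954] open 0.0057060283797027555 q [-0.687   0.2527  1.8719 -0.0012  1.0174 -0.3813]
```

Emit:
step_arm --targets '[[[0,0,0.05,0,0],[0,0,0.03,0,0],[0,0,0,0,0]]]'

```text
time: 6.47
eef_pos: [0.5204, -0.2955, 0.1013]
tcp_rot: [0.807, 0.591, -0.001, 0.0]
contact_force: [-5.3, -0.8, 1.8]
opening: -0.001
```

```bash
python3 rel.py;python3 go.py
```

```text
post in tool axes [0.0865 0.0196 0.1012] yaw 72.48520610439135 F tool [-2.39 -4.77 -1.83]
t 6.4667 tcp [ 0.5204 -0.2955  0.1013] yaw 72.48520610439135 tilt 0.09843918212492853 F [-5.2654 -0.8394  1.8406] open -0.0009086137833948669 q [-0.6851  0.2589  1.8642 -0.002   1.0187 -0.3783]
```

Emit:
step_arm --targets '[[[0,0,0.05,0,0],[0,0,0,0,0]]]'

```text
time: 6.63
eef_pos: [0.5212, -0.2958, 0.1013]
tcp_rot: [0.806, 0.591, -0.002, -0.001]
contact_force: [-8.8, -0.7, 3.7]
opening: -0.003
```

```bash
python3 rel.py;python3 -c "
from h import *
cam('side','s4.png');crop('side',225,110,370,215,'s4c.png',5)
cam('top','t4.png');crop('top',270,130,420,260,'t4c.png',5)"
```

```text
post in tool axes [0.0865 0.0192 0.1011] yaw 72.51468397557598 F tool [-3.3  -8.17 -3.68]
```

View pics/s4c.png

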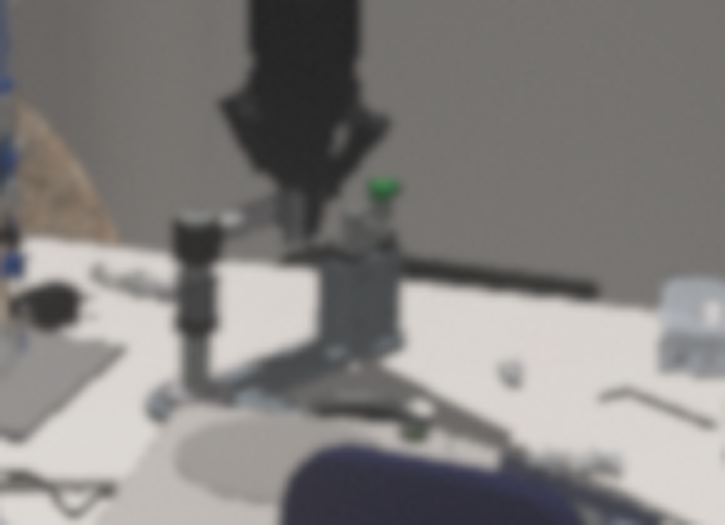

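View pics/t4c.png

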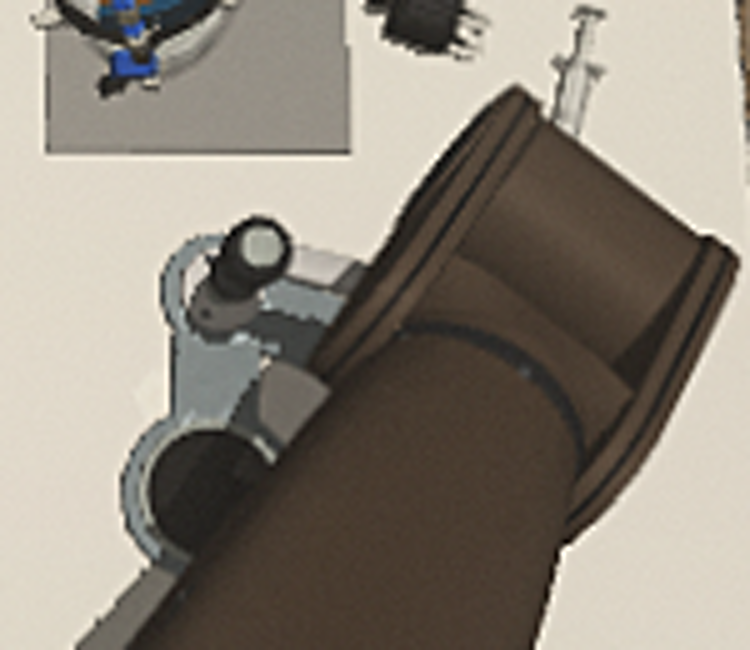

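The force rose to 8 N with almost no motion, so the arm is at its stop. I'll back off slowly and check that it holds.

Emit:
step_arm --targets '[[[0,0,-0.1,0,0],[0,0,-0.15,0,0],[0,0,-0.2,0,0],[0,0,-0.25,0,0],[0,0,-0.25,0,0],[0,0,0,0,0],[0,0,0,0,0]]]'

```text
time: 7.32
eef_pos: [0.4863, -0.2838, 0.1016]
tcp_rot: [0.807, 0.591, 0.0, 0.001]
contact_force: [0.6, 1.0, 0.9]
opening: -0.002
```

Emit:
step_arm --targets '[[[0,0,0,-0.8,0],[0,0,0,-0.8,0],[0,0,0,-0.8,0],[0,0,0,-0.8,0],[0,0,0,0,0],[0,0,0,0,0]]]'

```text
time: 7.82
eef_pos: [0.4882, -0.2852, 0.2329]
tcp_rot: [0.806, 0.591, 0.001, 0.004]
contact_force: [1.1, 0.1, -0.5]
opening: -0.002
```

```bash
python3 go.py .522 .326 .231;python3 rel.py;python3 -c "
from h import *
cam('side','s5.png');crop('side',225,110,370,215,'s5c.png',5)"
```

```text
t 7.8167 tcp [ 0.4882 -0.2852  0.2329] yaw 72.50526922160252 tilt 0.4269925453465591 F [ 1.1189  0.0768 -0.5365] open -0.001846730833849789 q [-0.7082  0.0404  1.8525  0.0002  1.2412 -0.4029]
shift units(4cm) [14.8268 -3.7868 -0.0204] m [ 0.5931 -0.1515 -0.0008]
post in tool axes [0.0868 0.0518 0.233 ] yaw 72.50526922160252 F tool [0.41 1.04 0.54]
```

View pics/s5c.png

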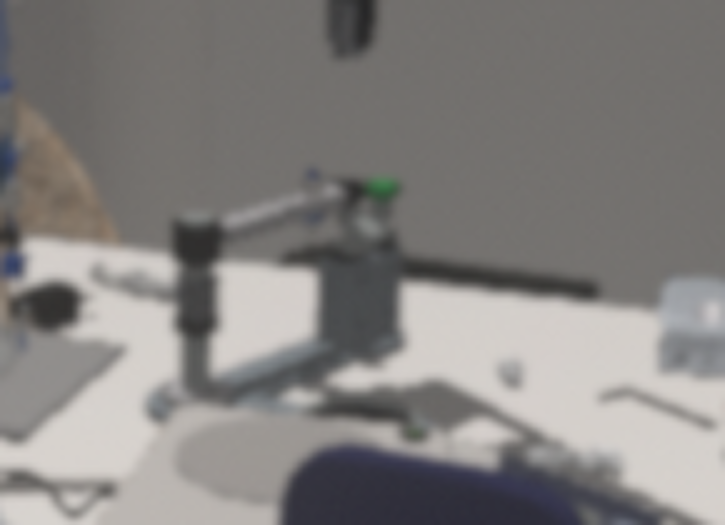

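The side crop shows the arm held in against the green button at (385,188), with the catch holding it by itself. Next I'll check heights along the way to the beaker.

```bash
python3 - <<'E'
from h import *
import os
np.set_printoptions(precision=2,suppress=True,linewidth=200)
# from first pictures
c=dict(pixels=0)
P=cloud(cam('top','t6.png')).reshape(-1,3);Q=cloud(load('side')).reshape(-1,3)
A=np.vstack([P,Q])
xs=np.arange(.3,.8,.05);ys=np.arange(-.5,.55,.05)
print('     x',xs)
for y in ys:
    print('%.2f'%y,[round(float(A[(abs(A[:,0]-x)<.025)&(abs(A[:,1]-y)<.025)&(A[:,2]<.9)][:,2].max(initial=-1)),2) for x in xs])
E
python3 -c "
import cv2
p=cv2.imread('pics/t6.png');cv2.imwrite('pics/t6b.png',cv2.resize(p,(768,576)))"
```

```text
x [0.3  0.35 0.4  0.45 0.5  0.55 0.6  0.65 0.7  0.75]
-0.50 [0.04, 0.01, 0.0, -0.0, 0.0, -0.0, -0.0, 0.01, 0.0, 0.0]
-0.45 [0.04, 0.0, -0.0, 0.0, 0.01, -0.0, -0.0, 0.02, 0.02, 0.02]
-0.40 [0.04, -0.0, -0.0, 0.01, 0.12, -0.0, 0.0, 0.02, 0.02, 0.01]
-0.35 [0.0, -0.0, 0.01, 0.52, 0.51, 0.14, 0.01, 0.01, 0.31, 0.31]
-0.30 [-0.0, -0.0, 0.54, 0.53, 0.52, 0.51, 0.0, 0.01, 0.3, 0.3]
-0.25 [-0.0, 0.56, 0.56, 0.55, 0.53, 0.52, 0.13, 0.02, 0.27, 0.58]
-0.20 [0.6, 0.59, 0.58, 0.56, 0.54, 0.14, 0.13, 0.2, 0.29, 0.28]
-0.15 [0.62, 0.61, 0.59, 0.54, 0.01, 0.01, 0.0, 0.31, 0.31, 0.31]
-0.10 [0.63, 0.61, 0.57, 0.01, 0.01, 0.01, 0.01, 0.3, 0.3, 0.3]
-0.05 [0.64, 0.56, 0.08, 0.08, 0.08, 0.01, 0.01, 0.02, 0.28, 0.01]
-0.00 [0.07, 0.1, 0.09, 0.1, 0.09, 0.04, 0.02, 0.02, 0.02, 0.0]
0.05 [0.07, 0.09, 0.09, 0.1, 0.09, 0.02, 0.02, 0.05, 0.06, 0.07]
0.10 [0.07, 0.08, 0.09, 0.09, 0.08, 0.01, 0.01, 0.06, 0.08, 0.08]
0.15 [0.0, 0.01, 0.07, 0.08, 0.08, 0.01, 0.0, 0.05, 0.08, 0.08]
0.20 [0.18, 0.18, 0.14, 0.06, 0.06, 0.05, 0.05, 0.05, 0.07, 0.08]
0.25 [0.16, 0.16, 0.04, 0.06, 0.05, 0.05, 0.05, 0.01, 0.01, 0.01]
0.30 [0.15, 0.15, 0.04, 0.0, 0.08, 0.08, 0.0, 0.06, 0.0, 0.01]
0.35 [0.16, 0.03, 0.04, 0.01, 0.08, 0.08, 0.0, 0.0, 0.0, 0.0]
0.40 [0.15, 0.15, 0.04, 0.0, 0.0, 0.01, 0.01, 0.0, 0.01, 0.12]
0.45 [0.15, 0.16, 0.05, 0.03, 0.01, 0.01, 0.01, 0.01, 0.01, 0.14]
0.50 [0.16, 0.17, 0.17, 0.07, 0.08, 0.08, 0.09, 0.0, 0.0, 0.15]
```

View pics/t6b.png

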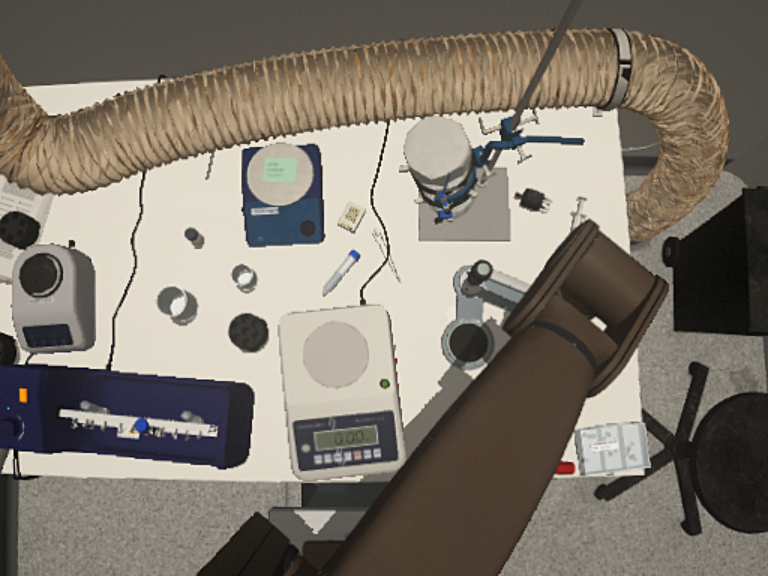

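Emit:
step_arm --targets '[[[0,0,0,0,-0.9],[0,0,0,0,-0.9],[0,0,0,0,-0.9],[0,0,0,0,-0.8],[0,0.4,-0.1,0,0],[0,0.79,-0.2,0,0],[0,0.79,-0.2,0,0],[0,0.79,-0.2,0,0],[0,0.79,0,0,0],[0,0.79,0,0,0]]]'

```text
time: 8.75
eef_pos: [0.4571, -0.1082, 0.227]
tcp_rot: [0.707, 0.707, -0.001, -0.002]
contact_force: [0.2, 0.1, 0.1]
opening: -0.002
```

Emit:
step_arm --targets '[[[0,0.79,0,0,0],[0,0.79,0,0,0],[1,0.8,0,0,0],[1,0.8,0,0,0],[1,0.8,0,0,0],[1,0.8,0.1,0,0],[1,0.8,0.1,0,0],[1,0.8,0.2,0,0],[1,0.8,0.3,0,0],[1,0.8,0.3,0,0]]]'

```text
time: 9.58
eef_pos: [0.4976, 0.2109, 0.2271]
tcp_rot: [0.707, 0.707, -0.001, -0.001]
contact_force: [0.1, 0.0, 0.6]
opening: 1.0
```

```bash
python3 go.py .522 .326 .231
```

```text
t 9.5833 tcp [0.4976 0.2109 0.2271] yaw 90.02431018936204 tilt 0.19846958797037945 F [0.1427 0.0138 0.5821] open 0.9998801026378668 q [ 0.2131 -0.0054  1.9098 -0.      1.2406  0.2127]
shift units(4cm) [ 2.8772  0.6108 -0.1029] m [ 0.1151  0.0244 -0.0041]
```

Emit:
step_arm --targets '[[[1,0.8,0.2,0,0],[1,0.8,0.2,0,0],[1,0.8,0.2,0,0],[1,0.48,0.01,0,0],[1,0,0,0.7,0],[1,0,0,0.7,0],[1,0,0,0.7,0],[1,0,0,0,0],[1,0,0,0,0],[1,0,0,0,0]]]'

```text
time: 10.42
eef_pos: [0.5233, 0.3245, 0.1457]
tcp_rot: [0.707, 0.707, 0.0, 0.0]
contact_force: [-0.8, -0.3, 0.9]
opening: 1.001
```

```bash
python3 go.py .522 .3265 .035; python3 -c "
from h import *
cam('side','s7.png');crop('side',120,180,260,300,'s7c.png',5)
cam('top','t7.png');crop('top',70,140,210,260,'t7c.png',5)"
```

```text
t 10.4167 tcp [0.5233 0.3245 0.1457] yaw 89.98902079113253 tilt 0.008769647843750616 F [-0.8149 -0.2573  0.9122] open 1.0007155070050258 q [0.3904 0.2396 1.7972 0.0001 1.1047 0.3906]
shift units(4cm) [ 0.05   -0.0318  2.768 ] m [ 0.002  -0.0013  0.1107]
```

View pics/s7c.png

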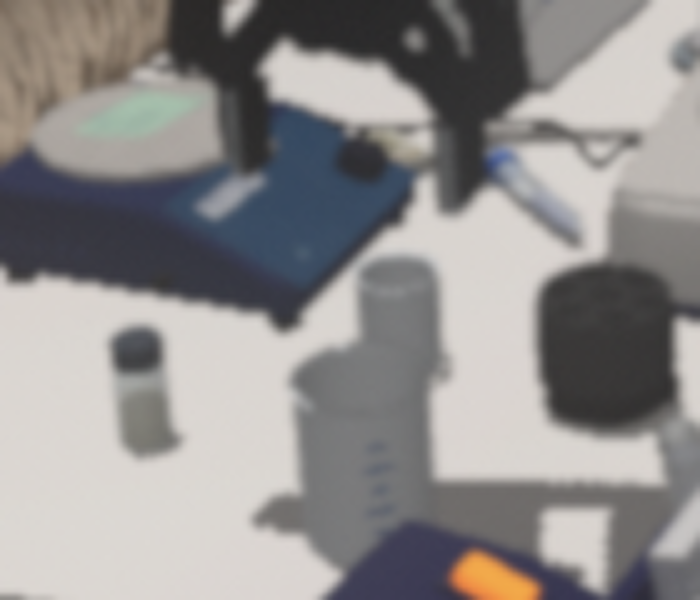

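View pics/t7c.png

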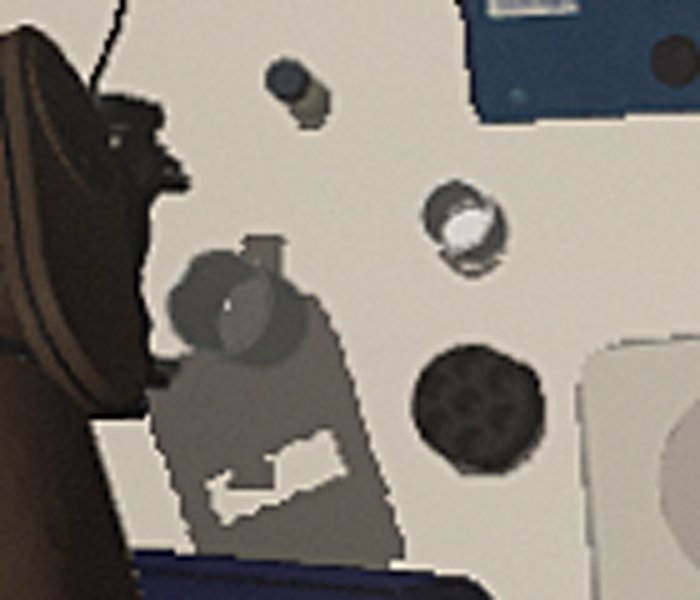

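Side crop: the fingers at (245,130) and (460,170) straddle the ticked beaker, and nothing is near them. I'll lower the tool and grip.

Emit:
step_arm --targets '[[[1,0.05,-0.03,0.5,0],[1,0,0,0.5,0],[1,0,0,0.5,0],[1,0,0,0.5,0],[1,0,0,0.5,0],[1,0,0,0.27,0],[1,0,0,0,0],[1,0,0,0,0]]]'

```text
time: 11.18
eef_pos: [0.5224, 0.3267, 0.0355]
tcp_rot: [0.707, 0.707, 0.001, 0.0]
contact_force: [0.4, 1.1, -0.2]
opening: 0.999
```

```bash
python3 go.py .522 .3265 .035
```

```text
t 11.1833 tcp [0.5224 0.3267 0.0355] yaw 89.99619749436748 tilt 0.06459046748233434 F [ 0.3841  1.0656 -0.1502] open 0.9994346541425889 q [0.3943 0.3859 1.8419 0.     0.9127 0.3944]
shift units(4cm) [-0.004  -0.0092  0.012 ] m [-0.0002 -0.0004  0.0005]
```

Emit:
step_arm --targets '[[[0.55,0,0,0,0],[0.55,0,0,0,0],[0.55,0,0,0,0],[0.55,0,0,0,0],[0.55,0,0,0,0],[0.55,0,0,0,0]]]' --squeeze 25

```text
time: 11.68
eef_pos: [0.5234, 0.3271, 0.0368]
tcp_rot: [0.707, 0.707, 0.002, 0.001]
contact_force: [1.3, -0.5, 5.8]
opening: 0.662
```

```bash
python3 go.py .522 .3265 .035;python3 -c "
from h import *
cam('side','s8.png');crop('side',120,180,260,300,'s8c.png',5)"
```

```text
t 11.6833 tcp [0.5234 0.3271 0.0368] yaw 90.00215041189186 tilt 0.23029778429999417 F [ 1.2785 -0.5279  5.8068] open 0.6624248136099145 q [ 0.3944  0.3846  1.8407 -0.0001  0.9123  0.3944]
shift units(4cm) [-0.0148 -0.0345  0.0451] m [-0.0006 -0.0014  0.0018]
```

View pics/s8c.png

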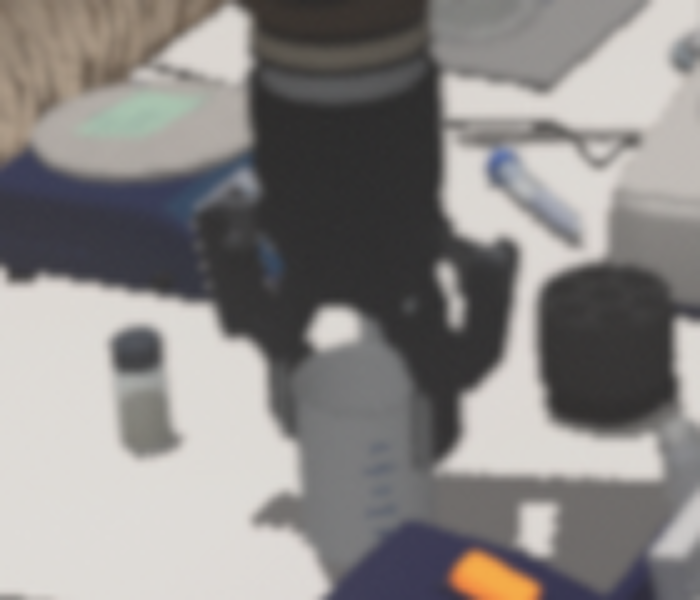

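Gripped at an opening of 0.66, which is 56 mm and matches the larger beaker. I'll lift.

Emit:
step_arm --targets '[[[0.5,0,0,-0.4,0],[0.5,0,0,-0.8,0],[0.5,0,0,-0.8,0],[0.5,0,0,-0.8,0],[0.5,0,0,-0.8,0],[0.5,0,0,-0.8,0],[0.5,0,0,-0.5,0],[0.5,0,0,0,0],[0.5,0,0,0,0]]]' --squeeze 30

```text
time: 12.48
eef_pos: [0.522, 0.3266, 0.2315]
tcp_rot: [0.707, 0.707, 0.001, 0.0]
contact_force: [0.7, -0.3, -1.9]
opening: 0.657
```

```bash
python3 go.py .455 -.2 .231;python3 -c "
from h import *
cam('side','s9.png');crop('side',100,80,260,240,'s9c.png',4)"
```

```text
t 12.4833 tcp [0.522  0.3266 0.2315] yaw 90.00442666565857 tilt 0.1301632547930519 F [ 0.6614 -0.3411 -1.8858] open 0.6569664885719055 q [0.3945 0.1563 1.7297 0.     1.2533 0.3944]
shift units(4cm) [-13.1651  -1.6755  -0.0021] m [-0.5266 -0.067  -0.0001]
```

View pics/s9c.png

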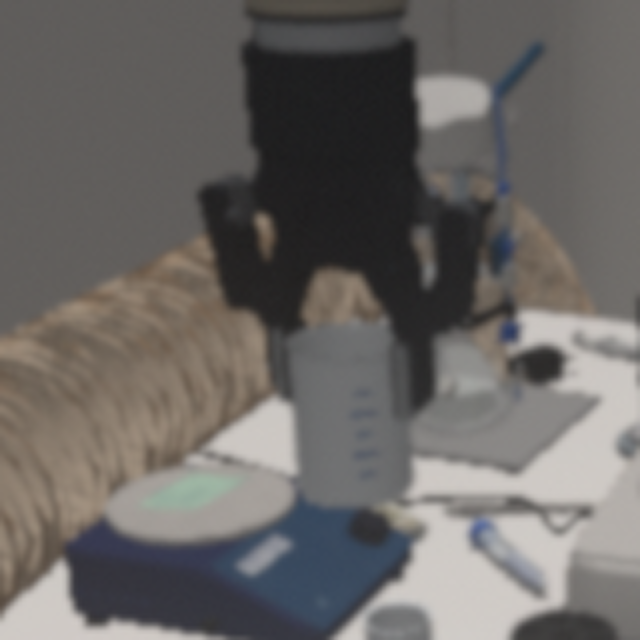

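Emit:
step_arm --targets '[[[0.5,-0.4,-0.1,0,0],[0.5,-0.7,-0.2,0,0],[0.5,-0.7,-0.2,0,0],[0.5,-0.7,-0.2,0,0],[0.5,-0.7,-0.2,0,0],[0.5,-0.7,-0.2,0,0],[0.5,-0.7,-0.2,0,0],[0.5,-0.7,-0.1,0,0],[0.5,-0.7,-0.1,0,0],[0.5,-0.7,-0.1,0,0]]]'

```text
time: 13.37
eef_pos: [0.4556, 0.0574, 0.2273]
tcp_rot: [0.707, 0.707, -0.002, -0.002]
contact_force: [0.5, -0.2, -0.6]
opening: 0.659
```

Emit:
step_arm --targets '[[[0.5,-0.7,0,0,0],[0.5,-0.7,0,0,0],[0.5,-0.7,0,0,0],[0.5,-0.7,0,0,0],[0.5,-0.7,0,0,0],[0.5,-0.7,0,0,0],[0.5,-0.7,0,0,0],[0.5,-0.6,0,0,0],[0.5,-0.4,0,0,0],[0.5,0,0,0,0]]]'

```text
time: 14.2
eef_pos: [0.4563, -0.1795, 0.2274]
tcp_rot: [0.708, 0.706, -0.001, -0.002]
contact_force: [-0.1, -0.1, -1.6]
opening: 0.659
```

```bash
python3 go.py .45 -.2094 .12;python3 -c "
from h import *
cam('side','s10.png');crop('side',225,80,370,215,'s10c.png',5)
cam('top','t10.png');crop('top',270,130,420,260,'t10c.png',5)"
```

```text
t 14.2 tcp [ 0.4563 -0.1795  0.2274] yaw 89.79912773457706 tilt 0.2917132147247771 F [-0.1194 -0.1424 -1.5634] open 0.6591764548039276 q [-0.5815 -0.1233  2.0208 -0.001   1.2491 -0.5776]
shift units(4cm) [-0.7545 -0.1424  2.6848] m [-0.0302 -0.0057  0.1074]
```

View pics/s10c.png

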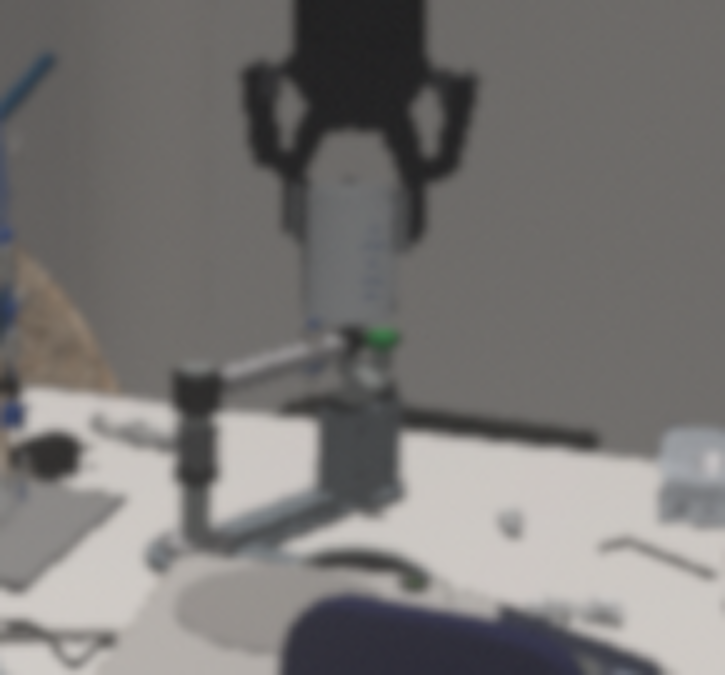

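View pics/t10c.png

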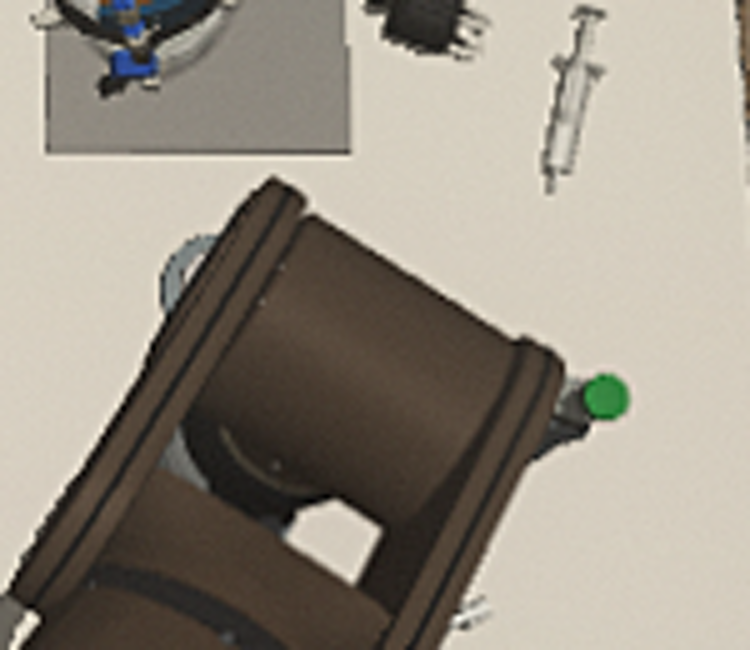

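```bash
python3 - <<'E'
from h import *
p=cv2.imread('pics/t6.png')[205:265,285:350]
cv2.imwrite('pics/t6c.png',cv2.resize(p,None,fx=10,fy=10,interpolation=cv2.INTER_CUBIC))
E
```

```text
(no output)
```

View pics/t6c.png

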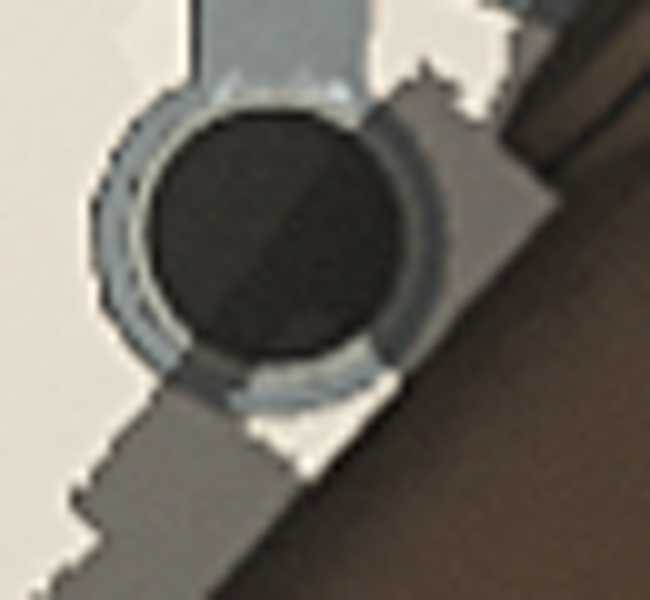

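```bash
python3 - <<'E'
from h import *
c=load('top')
g=lambda u,v:(285+(u+.5)/10-.5,205+(v+.5)/10-.5)
for z in(.010,.016): print(z,atz(c,*g(278,234),z), [np.round(atz(c,*g(*q),z),4)[:2] for q in((148,234),(408,234),(278,108),(278,360))])
for q in ((95,245),(445,245),(270,412)): print('outer',atz(c,*g(*q),.010))
E
python3 go.py .45 -.2094 .12
```

```text
0.01 [ 0.45030217 -0.21152975  0.01      ] [array([ 0.4506, -0.1752]), array([ 0.45  , -0.2481]), array([ 0.4855, -0.2125]), array([ 0.4154, -0.2106])]
0.016 [ 0.449881   -0.21054546  0.016     ] [array([ 0.4502, -0.1744]), array([ 0.4496, -0.2469]), array([ 0.4849, -0.2115]), array([ 0.4151, -0.2096])]
outer [ 0.44764899 -0.16030073  0.01      ]
outer [ 0.44681807 -0.25838175  0.01      ]
outer [ 0.4010418  -0.20798646  0.01      ]
t 14.3 tcp [ 0.4566 -0.177   0.2279] yaw 89.92029506092153 tilt 0.30018436684120203 F [ 0.4461 -0.0699 -1.5726] open 0.6610469185967939 q [-0.5777 -0.1254  2.0217  0.0006  1.2505 -0.5765]
shift units(4cm) [-0.819  -0.1518  2.696 ] m [-0.0328 -0.0061  0.1078]
```

Black tray floor: crop columns 148–408 and rows 108–360, giving a centre of about (0.450,-0.210) and a 72 mm diameter. That matches the hinge geometry. I'll lower the beaker.

Emit:
step_arm --targets '[[[0.5,-0.4,-0.08,0,0],[0.5,-0.41,-0.07,0,0],[0.5,0,0,0.5,0],[0.5,0,0,0.5,0],[0.5,0,0,0.5,0],[0.5,0,0,0.5,0],[0.5,0,0,0.5,0],[0.5,0,0,0,0],[0.5,0,0,0,0]]]'

```text
time: 15.05
eef_pos: [0.4506, -0.208, 0.1287]
tcp_rot: [0.707, 0.708, -0.0, -0.002]
contact_force: [0.9, 0.2, -0.6]
opening: 0.655
```

```bash
python3 go.py .45 -.2095 .06; python3 - <<'E'
from h import *
s=cam('side','s11.png');crop('side',225,110,370,215,'s11c.png',5)
cam('top','t11.png');crop('top',270,160,390,270,'t11c.png',5)
E
```

```text
t 15.05 tcp [ 0.4506 -0.208   0.1287] yaw 90.07713745474706 tilt 0.27889502161031215 F [ 0.8736  0.2459 -0.6413] open 0.6546301533734129 q [-0.6372  0.0054  2.0915  0.0003  1.0496 -0.6387]
shift units(4cm) [-0.0438 -0.0093  1.718 ] m [-0.0018 -0.0004  0.0687]
```

View pics/s11c.png

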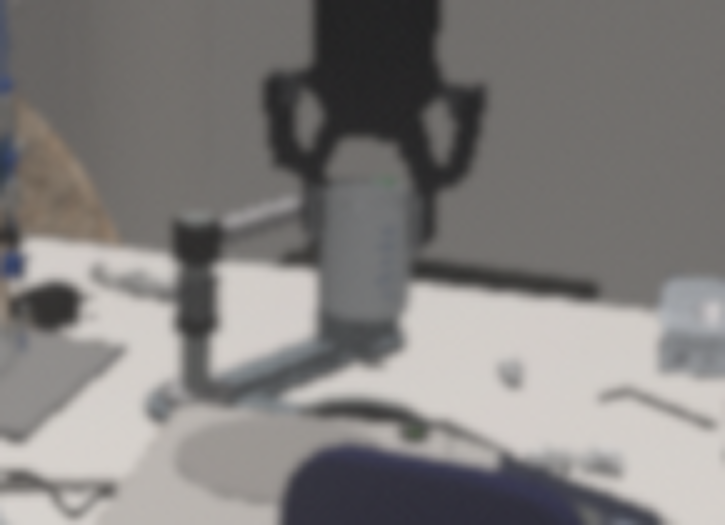

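View pics/t11c.png

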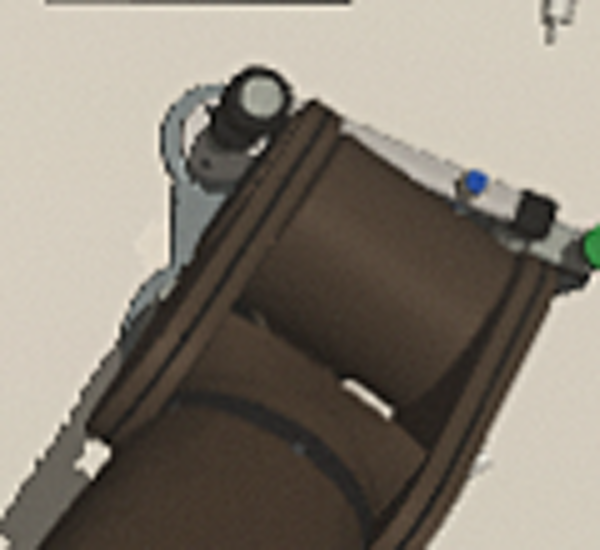

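Emit:
step_arm --targets '[[[0.5,-0.02,-0.01,0.4,0],[0.5,-0.02,0,0.4,0],[0.5,0,0,0.4,0],[0.5,0,0,0.4,0],[0.5,0,0,0.2,0],[0.5,0,0,0,0],[0.5,0,0,0,0]]]'

```text
time: 15.73
eef_pos: [0.4519, -0.2118, 0.0595]
tcp_rot: [0.707, 0.707, 0.0, 0.001]
contact_force: [0.2, -0.3, -1.1]
opening: 0.657
```

```bash
python3 go.py .45 -.2095 .047
```

```text
t 15.7333 tcp [ 0.4519 -0.2118  0.0595] yaw 90.00946663855667 tilt 0.06744060409438511 F [ 0.1717 -0.2924 -1.1281] open 0.6572444192956525 q [-0.6419  0.1185  2.1218  0.      0.9001 -0.6421]
shift units(4cm) [ 0.0587 -0.0486  0.3112] m [ 0.0023 -0.0019  0.0124]
```

Emit:
step_arm --targets '[[[0.5,0.03,-0.03,0.1,0],[0.5,0,0,0.1,0],[0.5,0,0,0.05,0],[0.5,0,0,0,0],[0.5,0,0,0,0]]]'

```text
time: 16.15
eef_pos: [0.4502, -0.2104, 0.0486]
tcp_rot: [0.707, 0.707, 0.0, 0.0]
contact_force: [-0.9, 0.2, -1.4]
opening: 0.66
```

```bash
python3 go.py .45 -.2095 .047;python3 - <<'E'
from h import *
s=cam('side','s12.png');crop('side',225,110,370,215,'s12c.png',5)
E
```

```text
t 16.15 tcp [ 0.4502 -0.2104  0.0486] yaw 89.99900933301576 tilt 0.0024086330064275025 F [-0.8924  0.186  -1.3715] open 0.6596743596873252 q [-0.6417  0.1338  2.1296  0.      0.8781 -0.6417]
shift units(4cm) [ 0.0218 -0.0038  0.0397] m [ 0.0009 -0.0002  0.0016]
```

View pics/s12c.png

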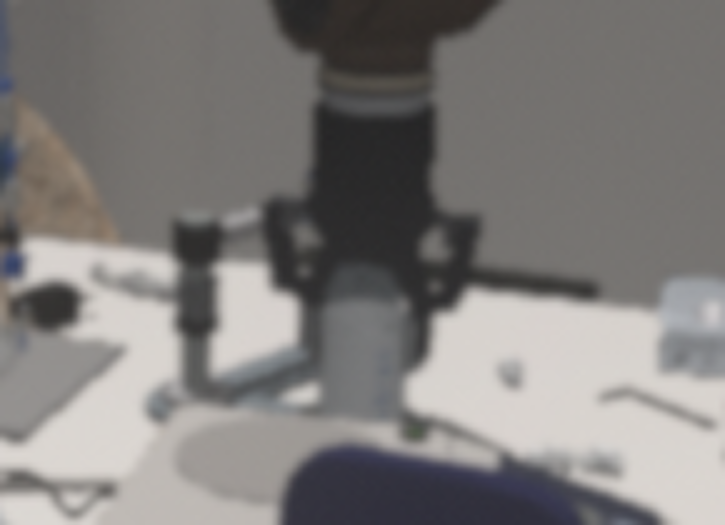

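Emit:
step_arm --targets '[[[0.5,0,0,0.04,0],[0.5,0,0,0.03,0],[0.5,0,0,0,0],[0.5,0,0,0,0]]]'

```text
time: 16.53
eef_pos: [0.4506, -0.2107, 0.0467]
tcp_rot: [0.707, 0.707, -0.0, 0.0]
contact_force: [-2.0, 1.8, 5.0]
opening: 0.663
```

```bash
python3 go.py .45 -.2095 .047
```

```text
t 16.5333 tcp [ 0.4506 -0.2107  0.0467] yaw 90.0081449158107 tilt 0.03351038992378568 F [-2.0498  1.7983  5.045 ] open 0.6627441253859762 q [-0.6416  0.1381  2.1291 -0.0003  0.8738 -0.6416]
shift units(4cm) [ 0.031  -0.0145 -0.0069] m [ 0.0012 -0.0006 -0.0003]
```

The tool is touching down at the expected height (about 5 N up). I'll release gradually.

Emit:
step_arm --targets '[[[0.72,0,0,0,0],[0.76,0,0,0,0],[0.8,0,0,0,0],[0.85,0,0,0,0],[0.9,0,0,0,0],[0.9,0,0,0,0],[0.9,0,0,0,0],[0.9,0,0,0,0]]]'

```text
time: 17.2
eef_pos: [0.4501, -0.2103, 0.0457]
tcp_rot: [0.707, 0.707, 0.0, -0.0]
contact_force: [-0.3, 0.8, -0.4]
opening: 0.901
```

```bash
python3 go.py .45 -.2095 .047;python3 - <<'E'
from h import *
s=cam('side','s13.png');crop('side',225,110,370,215,'s13c.png',5)
E
```

```text
t 17.2 tcp [ 0.4501 -0.2103  0.0457] yaw 89.99870194829914 tilt 0.0024498329243536716 F [-0.2865  0.7931 -0.3623] open 0.900547657037268 q [-0.6417  0.1391  2.1305  0.      0.8721 -0.6417]
shift units(4cm) [ 0.021  -0.0029 -0.0332] m [ 0.0008 -0.0001 -0.0013]
```

View pics/s13c.png

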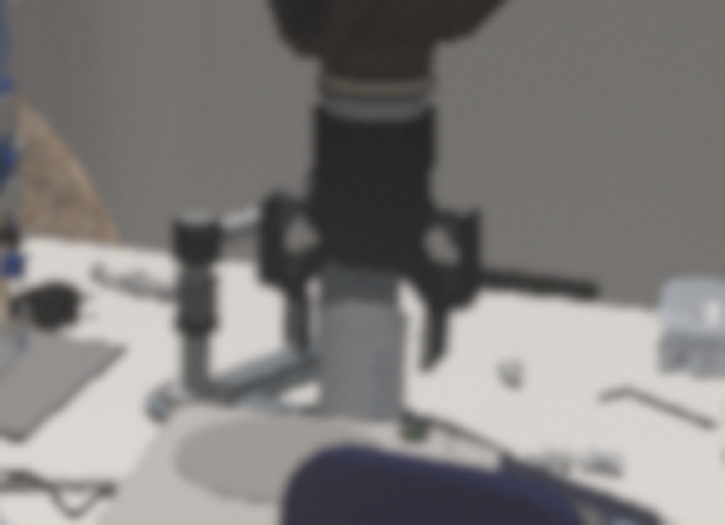

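Released, with the beaker upright and free of both fingers. I'll go straight up and look.

Emit:
step_arm --targets '[[[0.9,0,0,-0.3,0],[0.9,0,0,-0.5,0],[0.9,0,0,-0.7,0],[0.9,0,0,-0.8,0],[0.9,0,0,-0.8,0],[0.9,0,0,-0.8,0],[0.9,0,0,-0.8,0],[0.9,0,0,0,0],[0.9,0,0,0,0]]]'

```text
time: 18.0
eef_pos: [0.4512, -0.2111, 0.2365]
tcp_rot: [0.707, 0.707, 0.0, 0.003]
contact_force: [-0.0, -0.4, -0.1]
opening: 0.899
```

```bash
python3 go.py .487 -.399 .231
```

```text
t 18.0 tcp [ 0.4512 -0.2111  0.2365] yaw 90.00429484855331 tilt 0.3276791135740946 F [-0.0112 -0.4073 -0.1306] open 0.8994520362140388 q [-0.6416 -0.1186  1.9997  0.      1.2548 -0.6417]
shift units(4cm) [-4.6965  0.8928  0.1567] m [-0.1879  0.0357  0.0063]
```

Emit:
step_arm --targets '[[[0,-0.4,0.08,0,0],[0,-0.6,0.11,0,0],[0,-0.6,0.11,0,0],[0,-0.6,0.12,0,0],[0,-0.6,0.12,0,0],[0,-0.6,0.12,0,0],[0,-0.6,0.12,0,0],[0,-0.6,0.11,0,0],[0,-0.1,0,0,0],[0,0,0,0,0]]]'

```text
time: 18.83
eef_pos: [0.4847, -0.3996, 0.2307]
tcp_rot: [0.708, 0.706, 0.0, -0.002]
contact_force: [-0.7, -0.8, -0.5]
opening: -0.002
```

```bash
python3 go.py .488 -.3995 .14;python3 - <<'E'
from h import *
s=cam('side','s14.png');crop('side',225,110,370,215,'s14c.png',5)
cam('top','t14.png');crop('top',270,150,420,260,'t14c.png',5)
E
```

```text
t 18.8333 tcp [ 0.4847 -0.3996  0.2307] yaw 89.87978315654851 tilt 0.25823657308441855 F [-0.7035 -0.8282 -0.4791] open -0.002250250376276972 q [-0.8507  0.1876  1.6955 -0.0001  1.263  -0.8486]
shift units(4cm) [-0.0058  0.0901  2.2679] m [-0.0002  0.0036  0.0907]
```

View pics/s14c.png

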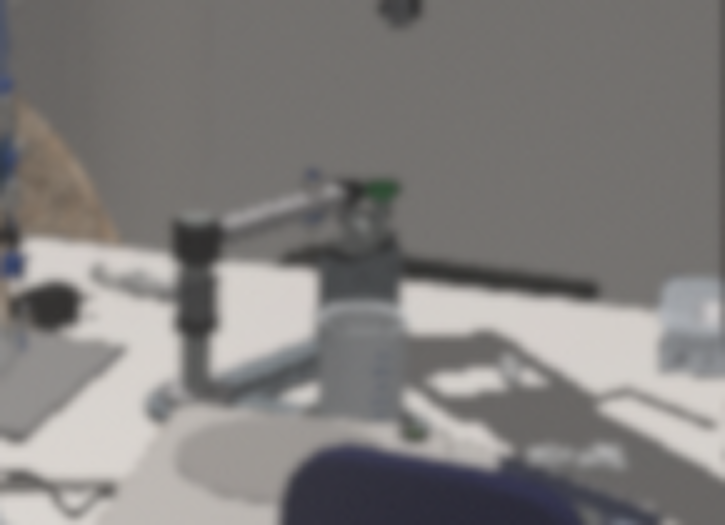

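View pics/t14c.png

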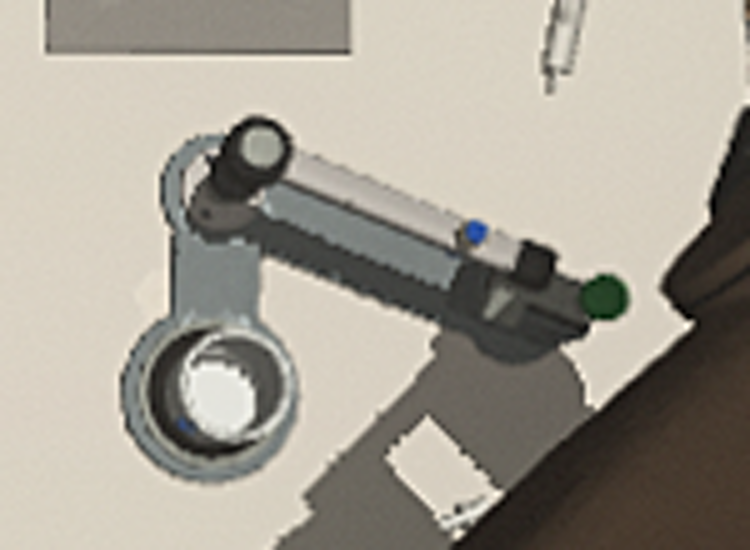

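The beaker stands inside the rim, with its rim centred at about (240,388) in the crop, and the arm is still held. Now I'll quantify that.

```bash
python3 - <<'E'
from h import *
c=load('top');g=lambda u,v:(270+(u+.5)/5-.5,150+(v+.5)/5-.5)
print(atz(c,*g(240,388),.085))
P=cloud(c);m=(abs(P[...,0]-.45)<.05)&(abs(P[...,1]+.21)<.05)&(P[...,2]>.07);q=P[m]
print(len(q),np.sort(q[:,2])[-15:],cv2.minEnclosingCircle(q[:,:2].astype(np.float32)))
print('button',bydepth(c,*g(605,297)))
crop('top',295,205,345,250,'t14d.png',14)
E
```

```text
[ 0.4468657  -0.21299151  0.085     ]
403 [0.57641782 0.57647593 0.57656015 0.57659544 0.57661116 0.57663649
 0.57669259 0.57671668 0.57674446 0.57710346 0.57716874 0.57719376
 0.57741677 0.57758596 0.57766069] ((0.4345618486404419, -0.2247891128063202), 0.047823794186115265)
button [ 0.48873281 -0.39659854  0.12077848]
```

View pics/t14d.png

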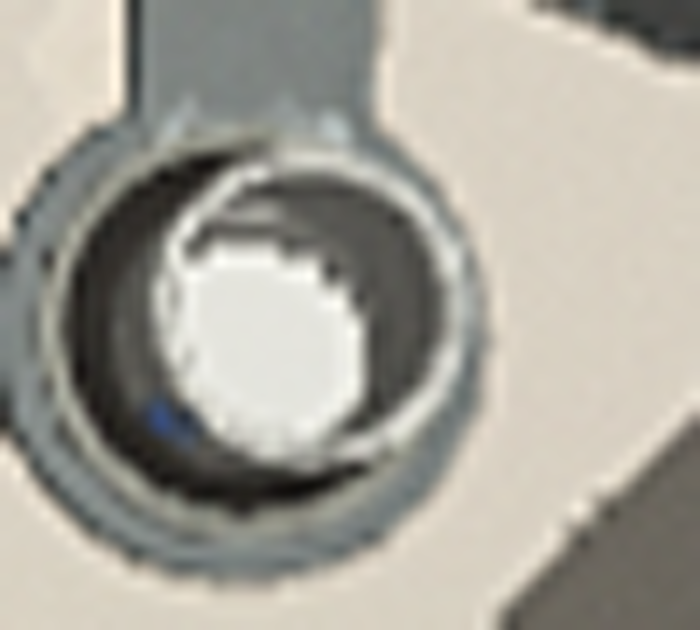

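```bash
python3 - <<'E'
from h import *
c=load('top')
print(atz(c,316.96,226.54,.085))
P=cloud(c);m=(abs(P[...,0]-.45)<.05)&(abs(P[...,1]+.21)<.05)&(P[...,2]>.072)&(P[...,2]<.1);q=P[m]
print(len(q),q[:,2].max(),cv2.minEnclosingCircle(q[:,:2].astype(np.float32)))
E
```

```text
[ 0.4485924  -0.21136883  0.085     ]
112 0.08808243751281367 ((0.44840043783187866, -0.21185696125030518), 0.029513856396079063)
```

The beaker is about 2 mm from the tray centre, with its rim at about 0.085–0.088. Now I'll press the button.

Emit:
step_arm --targets '[[[0,0,0.09,0.5,0],[0,0,0,0.5,0],[0,0,0,0.5,0],[0,0,0,0.5,0],[0,0,0,0.25,0],[0,0,0,0,0],[0,0,0,0,0]]]'

```text
time: 19.52
eef_pos: [0.4892, -0.3975, 0.1435]
tcp_rot: [0.707, 0.707, 0.0, -0.001]
contact_force: [-0.7, 0.1, 0.4]
opening: 0.0
```

```bash
python3 go.py .488 -.3985 .12;python3 - <<'E'
from h import *
s=cam('side','s15.png');crop('side',265,120,345,180,'s15c.png',8)
E
```

```text
t 19.5167 tcp [ 0.4892 -0.3975  0.1435] yaw 90.04263288850072 tilt 0.06401149041289546 F [-0.6537  0.0873  0.411 ] open 0.00010489803025795967 q [-0.8431  0.273   1.7606  0.0001  1.1091 -0.8439]
shift units(4cm) [-0.0252 -0.0307  0.5884] m [-0.001  -0.0012  0.0235]
```

View pics/s15c.png

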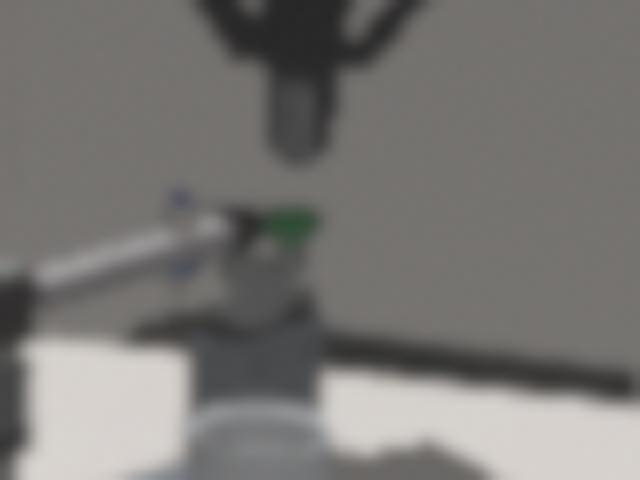

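The shut fingers, at (298,110), are right above the green button at (292,228). Pressing down now.

Emit:
step_arm --targets '[[[0,0,0,0.25,0],[0,0,0,0.25,0],[0,0,0,0.15,0],[0,0,0,0.15,0],[0,0,0,0.08,0],[0,0,0,0,0]]]'

```text
time: 20.07
eef_pos: [0.4896, -0.3986, 0.1088]
tcp_rot: [0.707, 0.707, 0.0, 0.0]
contact_force: [-0.2, 0.6, 7.3]
opening: 0.005
```

```bash
python3 go.py .488 -.3985 .108
```

```text
t 20.0667 tcp [ 0.4896 -0.3986  0.1088] yaw 89.99174528312051 tilt 0.03463641251155546 F [-0.2164  0.6064  7.2741] open 0.00460828716528687 q [-0.8439  0.3149  1.7781  0.0002  1.0481 -0.8438]
shift units(4cm) [ 0.0036 -0.0409  0.0208] m [ 0.0001 -0.0016  0.0008]
```

Emit:
step_arm --targets '[[[0,0,0,0.05,0],[0,0,0,0.03,0],[0,0,0,0,0],[0,0,0,0,0],[0,0,0,0,0],[0,0,0,0,0]]]'

```text
time: 20.57
eef_pos: [0.4897, -0.3988, 0.108]
tcp_rot: [0.707, 0.707, -0.0, 0.0]
contact_force: [-3.6, 2.5, 10.9]
opening: -0.004
```

```bash
python3 go.py;python3 - <<'E'
from h import *
s=cam('side','s16.png');crop('side',225,110,370,215,'s16c.png',5)
E
```

```text
t 20.5667 tcp [ 0.4897 -0.3988  0.108 ] yaw 90.0087044055957 tilt 0.03592995361482842 F [-3.5658  2.5363 10.8915] open -0.0037865844091560766 q [-0.8438  0.3162  1.7781 -0.0002  1.0467 -0.8439]
```

View pics/s16c.png

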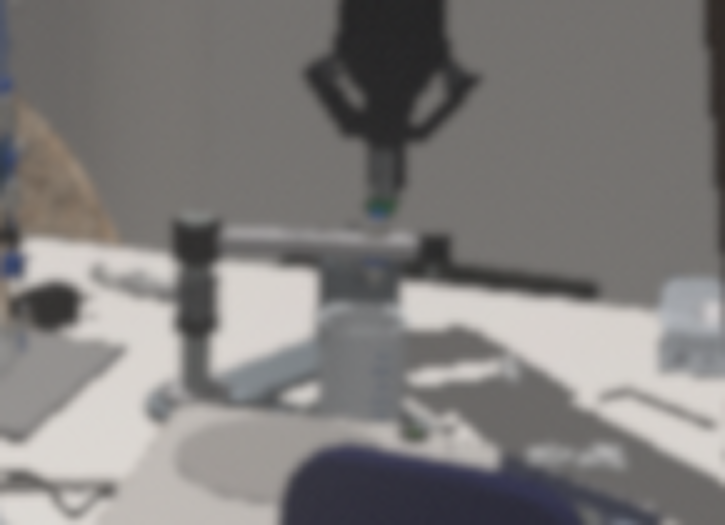

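The button is at its bottom stop and the arm is swinging back over the beaker. I'll lift off and wait.

Emit:
step_arm --targets '[[[0,0,0,-0.3,0],[0,0,0,-0.5,0],[0,0,0,-0.7,0],[0,0,0,-0.8,0],[0,0,0,-0.8,0],[0,0,0,0,0],[0,0,0,0,0],[0,0,0,0,0],[0,0,0,0,0],[0,0,0,0,0]]]'

```text
time: 21.45
eef_pos: [0.4886, -0.3976, 0.2268]
tcp_rot: [0.707, 0.707, 0.0, -0.002]
contact_force: [-0.1, -0.0, 0.7]
opening: 0.003
```

Emit:
step_arm --targets '[[[0,0,0,0,0],[0,0,0,0,0],[0,0,0,0,0],[0,0,0,0,0],[0,0,0,0,0],[0,0,0,0,0],[0,0,0,0,0],[0,0,0,0,0],[0,0,0,0,0],[0,0,0,0,0]]]'

```text
time: 22.28
eef_pos: [0.4893, -0.3984, 0.2294]
tcp_rot: [0.707, 0.707, -0.0, 0.0]
contact_force: [0.2, -0.5, -0.0]
opening: 0.001
```

Emit:
step_arm --targets '[[[0,0,0,0,0],[0,0,0,0,0],[0,0,0,0,0],[0,0,0,0,0],[0,0,0,0,0],[0,0,0,0,0],[0,0,0,0,0],[0,0,0,0,0],[0,0,0,0,0],[0,0,0,0,0]]]'

```text
time: 23.12
eef_pos: [0.4893, -0.3983, 0.2293]
tcp_rot: [0.707, 0.707, 0.0, -0.0]
contact_force: [1.0, -0.1, -0.1]
opening: -0.004
```

```bash
python3 go.py;python3 - <<'E'
from h import *
s=cam('side','s17.png');crop('side',225,110,370,215,'s17c.png',5)
c=cam('top','t17.png');crop('top',270,150,420,260,'t17c.png',5)
P=cloud(c);np.set_printoptions(precision=4,suppress=True)
m=(abs(P[...,0]-.45)<.06)&(abs(P[...,1]+.21)<.05)&(P[...,2]>.072)&(P[...,2]<.095);q=P[m]
print('rim',len(q),cv2.minEnclosingCircle(q[:,:2].astype(np.float32)))
m=(P[...,0]>.46)&(P[...,0]<.54)&(abs(P[...,1]+.215)<.04)&(P[...,2]>.118)&(P[...,2]<.13);q=P[m]
vx,vy,x0,y0=cv2.fitLine(q[:,:2].astype(np.float32),cv2.DIST_HUBER,0,.01,.01).ravel();print('arm dir deg',np.degrees(np.arctan2(vy,vx))%180,len(q))
m=(abs(P[...,0]-.489)<.006)&(abs(P[...,1]+.398)<.006);print('button z',np.median(P[m][:,2]))
E
```

```text
t 23.1167 tcp [ 0.4893 -0.3983  0.2293] yaw 90.00027277804672 tilt 0.0036478882571174326 F [ 0.9757 -0.0828 -0.1059] open -0.004004537807215268 q [-0.8439  0.1925  1.6925  0.      1.2567 -0.8439]
rim 86 ((0.4477100670337677, -0.21176888048648834), 0.029253583401441574)
arm dir deg 175.28896 236
button z 0.5139384263301572
```

View pics/s17c.png

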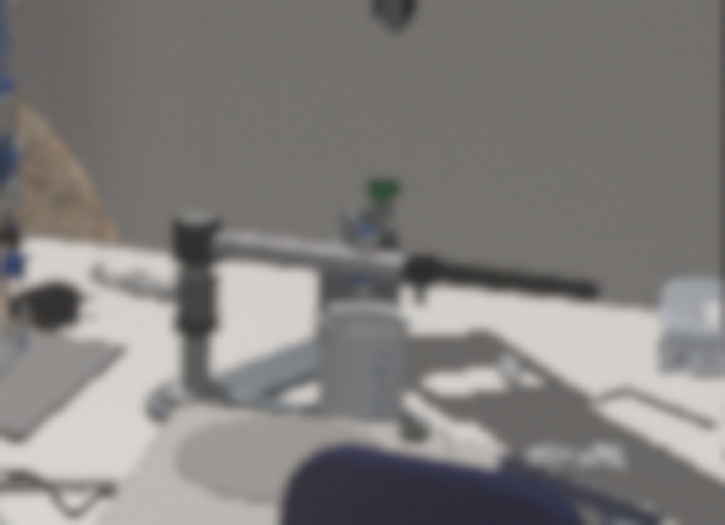

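View pics/t17c.png

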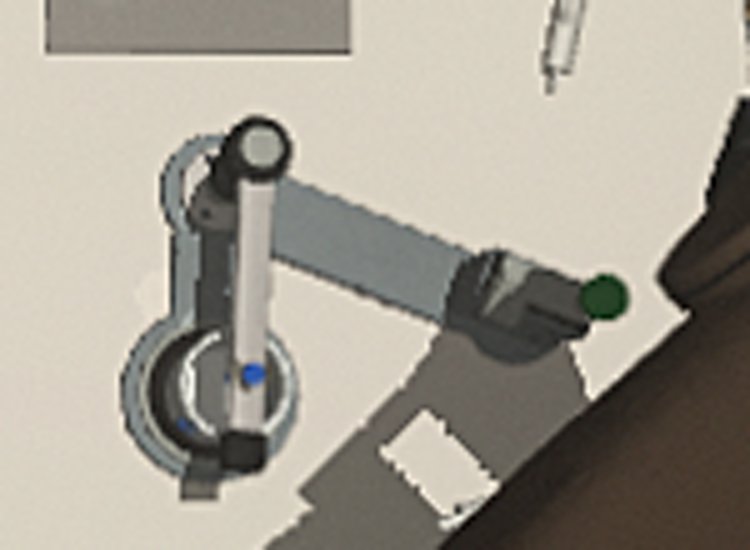

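The arm is back at 175.3°, its rest direction, over the upright beaker. The button is at the same spot as at the start in both views (side crop (383,188), top crop (605,297)). The "button z 0.51" reading is robot depth caught in the same x-y window, so I'm ignoring it. The robot is clear of everything.

```bash
python3 - <<'E'
from h import *
c=load('top');print('button depth pt',bydepth(c,270+605.5/5-.5,150+297.5/5-.5))
print(sign_off())
E
```

```text
button depth pt [ 0.48897331 -0.39736112  0.11873793]
the job is handed in; nothing more can be done
None
```

The job is done and handed in, at about 23 s of the 72 s allowed; sign-off gives no verdict.

I pushed the sprung arm round to its stop and the catch held it by itself. I then stood the larger, blue-ticked beaker in the tray, let go of it, and pressed the green button to its stop. The arm swung back over the beaker.

**Last checks:**
- **Arm:** its direction measured 175.3°, the same as its rest direction.
- **Button:** its top measured 0.119 m, so it is up.
- **Beaker:** it stands upright in the tray, its rim centre about 2–3 mm from the tray centre and so about as close to being under the outlet.
- **Robot:** it is clear of everything, with about 1 N on the force reading, in line with its normal noise.
- **Bystanders:** the robot never came near the tube block or the vial, but I did not measure them again at the end.

**One check that disagreed:** a first depth reading for the button gave 0.51 m because the robot was in the sampled area. I replaced it with the single-pixel reading of 0.119 m above.

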